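Clear the tray, dock the cartridge behind, test it, restock the tray

TASK

Move the screw jar and the spring barrel out of the plywood tray and stand them on the blue mat, then take the cartridge from behind them and lay it flat on the test board's contact pad, squarely between the two end stops, and let go. Press the red button all the way down to test it, then stand the jar and the barrel back in the tray, each on the very spot it came from. Keep both upright and do not disturb the rubber cap on the mat or the stylus in the tray.

Things in the scene. Friction and masses are not known exactly. Their poses are not given: they have to be found in the camera images.
- jar: Screw jar, glass body with brass screws in it and a brass cap: a round cylinder 50 mm across and 70 mm tall (the cap, from 58 mm up, is 47 mm across), 0.16 kg. Origin at the centre of its underside, z up. It starts standing in the front of the tray, in the left or the right place; its start spot is where it must return.
- barrel: Chrome trigger spring barrel: upright cylinder 36 mm across up to 64 mm, then a 20 mm wide spigot to 70 mm, 0.14 kg. Origin at the centre of its underside, z up. It starts standing beside the jar in the front of the tray; its start spot is where it must return.
- cartridge: Grey plastic game cartridge lying flat: 54 mm (its x) by 104 mm (its y) by 20 mm high, 0.11 kg, blank label on top. Origin at the centre of its underside, z up. Starts behind (farther along the tray's x than) the jar and barrel, whose backs stand 4 to 18 mm from its front edge, so it can be gripped across its 54 mm only once they are gone.
- tray: Fixed plywood tray 160 (x) by 180 mm (y), floor 6 mm thick, open front and back, side walls 22 mm high at y = +-87.5 mm. Origin under its centre, x to its back. Jar and barrel start near x = -25, y = +-29 mm (either way round), the cartridge near x = 33, y = 0. The stylus lies along the front at x = -66.
- mat: Fixed blue mat, the side area: 140 mm (x) by 180 mm (y), 4 mm thick. Origin under its centre. Its front part (x below +20 mm) is free.
- board: Fixed dark steel test board, 8 mm thick, x = -45 to 105, y = -75 to 75 mm. Origin on the underside below the centre of the copper contact pad (flush, top 8 mm up) where the cartridge lies, long side along the board's y. Black end stops 6 mm high at y = +-60 to +-68 mm; open in x. Behind: red button (x 75, y 40) and grey connector (x 78, y -38, 14 mm above the bench).
- button (a joint): Travel of the red button, m: 0 when up, 0.006 fully down; it is a spring that needs 5 N to go fully down.
- button_top (a point): Centre of the top face of the round red push button, 28 mm across, 30 mm above the bench, in a steel collar 44 mm across that is 10 mm lower.
- cap: Loose black rubber thumbstick cap, 20 mm across and 12 mm tall, standing in the back part of the mat. Not to be disturbed. Origin at the centre of its underside.
- stylus: Loose black plastic stylus, 129 mm long (its y) and 9 mm thick, lying flat along the front edge of the tray. Not to be disturbed. Origin at the middle of its underside.
There are look-alikes about, which are no part of the job. Of the things like the barrel, leave any that is green or pink; of the rest the smaller one is meant.

How it is judged:
On the way, in this order (a step that is already met when the one before it is completed fails the run):
1. jar and barrel both stand released on the mat, the cartridge still where it was (within 15 mm) (x of jar in the frame of mat between -0.07 and 0.07 m and y of jar in the frame of mat between -0.09 and 0.09 m and z of jar in the frame of mat between 0 and 0.01 m and angle between each of jar, barrel's own z axis and vertical below 0.15 rad and contact force between the fingers and jar below 0.1 N and x of barrel in the frame of mat between -0.07 and 0.07 m and y of barrel in the frame of mat between -0.09 and 0.09 m and z of barrel in the frame of mat between 0 and 0.01 m and contact force between the fingers and barrel below 0.1 N and distance of cartridge from where it was at the start of the episode below 0.015 m), for 0.2 s.
2. cartridge lies released on the contact pad, jar and barrel still on the mat (x of jar in the frame of mat between -0.07 and 0.07 m and y of jar in the frame of mat between -0.09 and 0.09 m and z of jar in the frame of mat between 0 and 0.01 m and angle between each of jar, barrel's own z axis and vertical below 0.15 rad and contact force between the fingers and jar below 0.1 N and x of barrel in the frame of mat between -0.07 and 0.07 m and y of barrel in the frame of mat between -0.09 and 0.09 m and z of barrel in the frame of mat between 0 and 0.01 m and contact force between the fingers and barrel below 0.1 N and x of cartridge in the frame of board between -0.012 and 0.012 m and y of cartridge in the frame of board between -0.012 and 0.012 m and z of cartridge in the frame of board between 0.004 and 0.0115 m and angle between the y axis of cartridge and the y axis of board, either way round below 0.15 rad and angle between cartridge's own z axis and vertical below 0.06 rad and contact force between the fingers and cartridge below 0.1 N), for 0.2 s.
3. red button pressed (over 4.5 of its 6 mm), cartridge on the pad, jar and barrel on the mat (x of jar in the frame of mat between -0.07 and 0.07 m and y of jar in the frame of mat between -0.09 and 0.09 m and z of jar in the frame of mat between 0 and 0.01 m and angle between each of jar, barrel's own z axis and vertical below 0.15 rad and contact force between the fingers and jar below 0.1 N and x of barrel in the frame of mat between -0.07 and 0.07 m and y of barrel in the frame of mat between -0.09 and 0.09 m and z of barrel in the frame of mat between 0 and 0.01 m and contact force between the fingers and barrel below 0.1 N and x of cartridge in the frame of board between -0.012 and 0.012 m and y of cartridge in the frame of board between -0.012 and 0.012 m and z of cartridge in the frame of board between 0.004 and 0.0115 m and angle between the y axis of cartridge and the y axis of board, either way round below 0.15 rad and angle between cartridge's own z axis and vertical below 0.06 rad and value of joint button above 0.0045 m), for 0.05 s.
At the end, for the whole second after the job is handed in: Jar and barrel stand upright (within 0.1 rad), each within 15 mm of its own start spot; the cartridge lies flat on the board, within 12 mm of the pad's centre in the board's x and y and aligned within 0.15 rad; the button is up again; all at rest (distance of each of jar, barrel from where it was at the start of the episode below 0.015 m and angle between each of jar, barrel's own z axis and vertical below 0.1 rad and linear speed of each of jar, barrel, cartridge below 0.02 m/s and x of cartridge in the frame of board between -0.012 and 0.012 m and y of cartridge in the frame of board between -0.012 and 0.012 m and z of cartridge in the frame of board between 0.004 and 0.0115 m and angle between the y axis of cartridge and the y axis of board, either way round below 0.15 rad and angle between cartridge's own z axis and vertical below 0.06 rad and value of joint button below 0.002 m); the robot touches nothing.
It fails at once if the jar tips over (angle between jar's own z axis and vertical above 0.6 rad).
It fails at once if the barrel tips over (angle between barrel's own z axis and vertical above 0.6 rad).
It fails at once if the rubber cap is moved by over 20 mm (distance of cap from where it was at the start of the episode above 0.02 m).
It fails at once if the stylus is moved by over 25 mm (distance of stylus from where it was at the start of the episode above 0.025 m).
It also fails if it takes over 144 s, if anything falls off the work surface, if the arm or the gripper's body presses on something with over 40 N, if the wrist force passes 120 N, or if a joint passes its speed limit or range.

ROBOT

A 6-joint arm with a two-finger parallel gripper is mounted at the origin on the work surface. World frame = base frame: x ahead of the robot, y to its left, z up, the work surface at z = 0. Lengths are in m, angles in rad, forces in N, time in s.
With the tool pointing down it reaches from about 0.275 to 0.75 m from the base axis. Payload 10.2 kg.
Tool frame: the origin (TCP) lies at the very end of the fingers, on their centre line; the grasp point (between the pads) lies 19 mm behind it; z points along the fingers, y is the line along which they close (so a half turn about z gives the same grasp; the last joint's range is limited). The gripper opens to 88 mm and grips with 3 to 60 N. Pads are 18 mm wide; open, the fingers measure 123 mm over their backs; the gripper's body (75 mm by 187 mm) begins 45 mm behind the grasp point.
Start: joints at [-1.365, 0.313, 1.498, -0, 1.331, -0.223], TCP at [0.218, -0.477, 0.239] pointing down, gripper open.
Joint ranges: [-2.94, 2.94], [-0.97, 2.17], [0.19, 2.56], [-1.23, 4.37], [0.02, 3.11], [-2.88, 2.88]. Speed limits (rad/s): [2.39, 2.39, 3.01, 3.14, 3.14, 3.14].

INTERFACE

Orientations are given as a unit quaternion [x, y, z, w].
In Python, from workcell import bot, optics gives the robot as it stands.
- The arm moves only by the tool apply_moves, never from a script. Its arguments are lists of equal length, an entry for each row: "translation": the shift along the tool's x, y, z in units of 60 mm (1.0 is 60 mm), a list of three; "turn": the turn about the tool's z in units of 8 degrees (1.0 is 8 degrees). A call has exactly 5 rows; each row shifts and turns the commanded pose from where the row before left it, along the tool's axes as they then stand; what a row does not reach is not made up. A row lasts 1/8 s, in which the tool goes at most 62.5 mm and 10.7 degrees, less where a joint would pass 70% of its speed; a pose out of reach is approached as far as the arm can. A call is refused whole if a number of a shift passes 1 or a number of a turn 1, either way. A call with a gripper value outside its range is refused whole. "gripper" is the opening, from -1 (shut) to 1 (fully open), set as the call begins (left out, the last holds). The fingers move at their own pace and stop on an object; "squeeze" is the grip in N (left out, the last holds). Time passes only in rows, so rows that do not move let the fingers close, or fill a call up. It gives the time, the measured TCP pose, the force, the opening and the grip force at its end, in the units of the state.
- bot.get_state(): the state, without advancing time (a new reading comes with each control period).
- optics.snapshot(name): name is "side" or "top" or "wrist"; returns (picture, depth): 420x560x3 uint8, red, green, blue; 420x560 float32, m along the optical axis (not along the pixel's ray), 0 where there is no reading.
- optics.camera_info(name): a dict with "vertical_fov" (degrees; the focal length in pixels is half the picture's height over the tangent of half this angle, whatever the lens; pixels are square), "cx", "cy" (the principal point, pixels), "k1" (the pictures are not rectified: a ray, as slopes to the right and down, at radius r is drawn at 1 + k1 r^2 times it, then the intrinsics apply), "rvec" (rotation vector, rad) and "tvec" (3), from world to camera coordinates, as OpenCV has them; the wrist camera has in their place "T_tool_cam" (4x4, takes a point from camera to tool coordinates, whose origin is the TCP and whose axes are the flange's). Camera axes: x right, y down, z forward; pixel columns grow to the right and rows downward; lengths in m; the calibration is good to about 2 mm. A picture is of the moment at which its call begins: read the wrist's pose just before it. camera_info takes no time and is no camera call.
- bot.hand_in(): hands the job in; it is judged then, once.
Trained networks look in the newest picture that a camera, given by its name, has taken for a name from the list of things; names that differ only in an ending like _2 or _b are one class to them, and where a whole thing is asked for, a point or a joint stands for the part that bears it (a point fixed in the world has none). Each returns a list of dicts, best first, with "p" (0 to 1); they miss things now and then, are a little off and sometimes report something else, mostly with a low value. They report only what shows in the picture. A call takes as long as a camera call. They do not tell look-alikes from the thing itself.
- optics.find_in(camera, label): "box" ([centre column, centre row, width, height] in pixels, round what is visible of it).
- optics.cut_out(camera, label): "region" (420x560 bool, what is visible of it) and "box" ([centre column, centre row, width, height] in pixels, round what is visible of it).
The state is a dict: "t": time; "qpos": joint angles; "qvel": joint speeds; "tau": joint torques, N m; "position": TCP position; "tcp_rot": TCP orientation; "ft_force": force on the tool from outside, world axes, zero at the start; "ft_torque": the same for the moment, N m; "grip_width": opening from 0.0 (shut) to 1.0 (fully open); "grip_force": force on a finger pad.
Only numpy, scipy, OpenCV 4.12 (cv2) and the standard library are available. Lean on these libraries where they do the work, as an engineer would, in place of code of your own. Each camera call takes 0.05 s, during which the arm holds its last target. There are 200 camera calls.

## Working session

There is one attempt and no reset: what is moved stays moved. The work goes in short steps, Python scripts to look and compute and a tool call to move; the robot and the scene stay as the last step left them, time stands still between calls to the robot, and variables do not carry over. Pictures are saved under pics/ and viewed, at most 14 in all, crops included, and the job is handed in when it is done.

Besides the shell and the picture viewer there is one more tool, called after "Emit:" by a JSON object that holds its "api" and its "payload". apply_moves: Moves the arm, as the interface text tells. Its arguments: {"type":"object","properties":{"translation":{"type":"array","items":{"type":"array","items":{"type":"number"}}},"turn":{"type":"array","items":{"type":"number"}},"gripper":{"type":"number"},"squeeze":{"type":"number"}},"required":["translation","turn"]}

```bash
ls; mkdir -p pics; cat > h.py <<'E'
import numpy as np, cv2
from scipy.spatial.transform import Rotation as R
from workcell import bot, optics
def cam(name):
    i=optics.camera_info(name); f=210/np.tan(np.radians(i["vertical_fov"])/2)
    if "rvec" in i:
        M=cv2.Rodrigues(np.array(i["rvec"],float))[0]; t=np.array(i["tvec"],float)
        Rw=M.T; o=-M.T@t
    else:
        s=bot.get_state(); T=np.array(i["T_tool_cam"]); Q=R.from_quat(s["tcp_rot"]).as_matrix()
        Rw=Q@T[:3,:3]; o=Q@T[:3,3]+np.array(s["position"])
    return f,i["cx"],i["cy"],i["k1"],Rw,o
def rays(c,uv):
    f,cx,cy,k1,Rw,o=c
    d=(np.atleast_2d(uv)-[cx,cy])/f; u=d.copy()
    for _ in range(20): u=d/(1+k1*(u**2).sum(1,keepdims=True))
    return u
def pts(c,uv,depth):
    u=rays(c,uv); return (np.c_[u,np.ones(len(u))]*np.asarray(depth).reshape(-1,1))@c[4].T+c[5]
def atz(c,uv,z):
    u=rays(c,uv); d=np.c_[u,np.ones(len(u))]@c[4].T
    return c[5]+d*((z-c[5][2])/d[:,2:3])
def cloud(c,depth):
    v,u=np.mgrid[:420,:560]; P=pts(c,np.c_[u.ravel(),v.ravel()].astype(float),depth.ravel()).reshape(420,560,3)
    P[depth<=0]=np.nan; return P
def snap(name,fn=None):
    c=cam(name); p,d=optics.snapshot(name)
    if fn: cv2.imwrite(fn,cv2.cvtColor(p,cv2.COLOR_RGB2BGR))
    return c,p,d
E
python3 - <<'E'
from h import *
for n in ("top","side"):
    c,p,d=snap(n,f"pics/{n}0.png"); P=cloud(c,d)
    print(n,c[5].round(3))
    for l in ("jar","barrel","cartridge","tray","mat","board","button","cap","stylus"):
        for r in optics.cut_out(n,l)[:4]:
            if r["p"]<.2: continue
            Q=P[r["region"]]; Q=Q[~np.isnan(Q[:,0])]
            if len(Q): print(l,round(r["p"],2),np.round(r["box"]),np.median(Q,0).round(3),"hi z",np.percentile(Q[:,2],95).round(3))
s=bot.get_state(); print(s)
E
```

```text
pics
top [ 0.283 -0.003  1.281]
jar 0.58 [161. 234.  66.  49.] [0.44  0.314 0.004] hi z 0.009
jar 0.57 [406. 222.  23.  24.] [ 0.441 -0.344  0.075] hi z 0.08
barrel 0.79 [386. 225.  15.  19.] [ 0.436 -0.291  0.07 ] hi z 0.077
barrel 0.65 [394. 268.  14.  15.] [ 0.326 -0.315  0.064] hi z 0.073
barrel 0.62 [398. 242.  36.  10.] [ 0.398 -0.294  0.016] hi z 0.02
barrel 0.59 [337. 240.  20.  22.] [ 0.401 -0.161  0.087] hi z 0.097
cartridge 0.62 [385. 205.  37.  21.] [ 0.501 -0.309  0.026] hi z 0.03
tray 0.8 [393. 217.  76.  68.] [ 0.464 -0.316  0.007] hi z 0.022
tray 0.44 [384. 225.  17.  15.] [ 0.436 -0.29   0.07 ] hi z 0.077
mat 0.79 [160. 232.  67.  50.] [0.441 0.312 0.005] hi z 0.009
board 0.76 [267. 183.  61.  54.] [0.579 0.025 0.009] hi z 0.02
board 0.58 [385. 225.  17.  15.] [ 0.436 -0.29   0.07 ] hi z 0.077
button 0.63 [252. 164.  16.   7.] [0.623 0.066 0.03 ] hi z 0.034
cap 0.45 [252. 164.  11.   9.] [0.623 0.066 0.03 ] hi z 0.035
cap 0.42 [180. 217.   6.  12.] [0.484 0.26  0.017] hi z 0.02
side [ 0.435 -0.663  0.737]
jar 0.57 [278. 368.  26.  45.] [ 0.445 -0.365  0.074] hi z 0.0
[... 848 characters left out ...]
08] hi z 0.019
{'t': 1.0, 'qpos': array([-1.36542036e+00,  3.12925372e-01,  1.49772024e+00, -8.17718883e-06,
        1.33099997e+00, -2.23393151e-01]), 'qvel': array([-0.00049688,  0.00047827,  0.00026663, -0.00130468,  0.00071675,
        0.00097889]), 'tau': array([ 7.26005555e-05, -4.02114809e+01, -2.52419257e+01,  6.94453041e-02,
        3.20283766e-02, -1.88090729e-05]), 'position': array([ 0.21825976, -0.47747934,  0.23869956]), 'tcp_rot': array([ 9.77107305e-01,  2.12747065e-01, -3.73301955e-06, -2.64985107e-05]), 'ft_force': array([ 0.07619357,  0.37257338, -0.79152185]), 'ft_torque': array([-0.02876895, -0.01412232,  0.02085712]), 'grip_force': 0.0, 'grip_width': 0.9984787710339796}
```

```bash
python3 - <<'E'
import cv2,numpy as np
a=cv2.imread('pics/top0.png'); b=cv2.imread('pics/side0.png')
a1=cv2.resize(a[140:300,110:450],None,fx=2.35,fy=2.35); b1=cv2.resize(b[180:420,150:400],None,fx=1.0,fy=1.0)
cv2.imwrite('pics/a.png',a1); cv2.imwrite('pics/b.png',cv2.resize(b[180:420,170:400],None,fx=2.5,fy=2.5))
E
```

```text
(no output)
```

View pics/a.png

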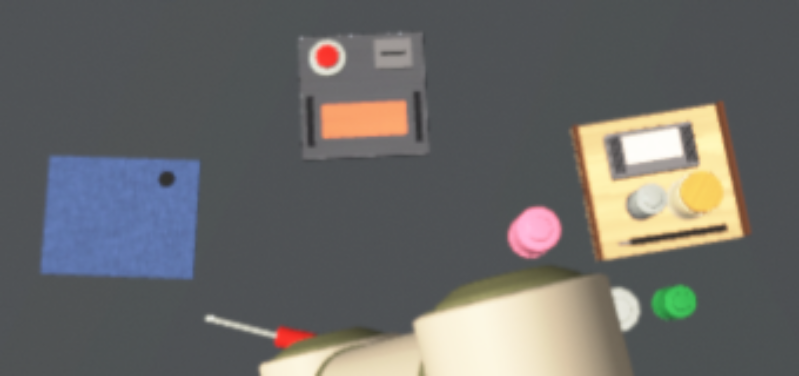

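View pics/b.png

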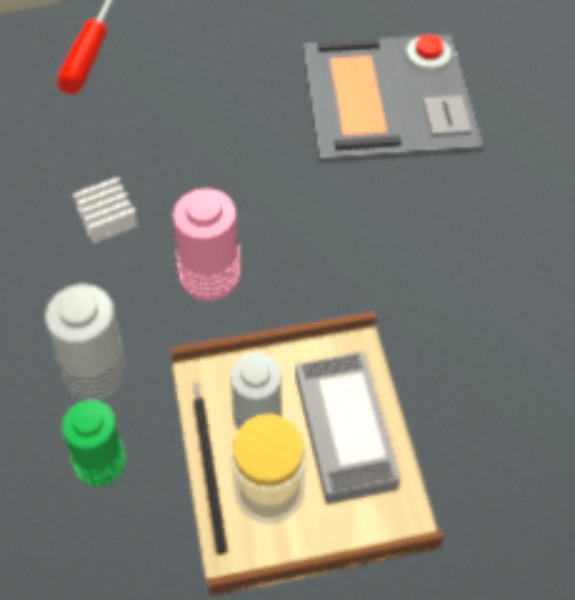

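```bash
cat > plan.py <<'E'
import sys,numpy as np
from h import *
def yaw(s):
    x=R.from_quat(s["tcp_rot"]).as_matrix()[:,0]; return np.degrees(np.arctan2(x[1],x[0]))
def plan(tgts,start=None):
    """tgts: list of (x,y,z,psi,nrows)"""
    if start is None:
        s=bot.get_state(); start=(*s["position"],yaw(s))
    p=np.array(start[:3]); a=start[3]; 
    for x,y,z,ps,n in tgts:
        T=[];U=[]
        for k in range(n):
            d=(np.array([x,y,z])-p)/(n-k); da=(ps-a)/(n-k)
            c,s_=np.cos(np.radians(a)),np.sin(np.radians(a))
            r=np.round(np.array([d[0]*c+d[1]*s_, d[0]*s_-d[1]*c, -d[2]])/.06,2); u=round(-da/8,2)
            rr=r*.06; p=p+[rr[0]*c+rr[1]*s_, rr[0]*s_-rr[1]*c,-rr[2]]; a=a-8*u
            T.append([float(v) for v in r]);U.append(u)
        print("T",T,"\n  U",U, "max",np.abs(T).max(),np.linalg.norm(T,axis=1).max().round(2))
E
python3 - <<'E'
from plan import *
print(np.round(optics.camera_info("wrist")["T_tool_cam"],3), optics.camera_info("wrist")["vertical_fov"])
plan([(.32,-.4,.27,62,5),(.45,-.32,.27,100.6,5)])
E
```

```text
[[-0.001 -0.96  -0.279  0.072]
 [ 1.    -0.001 -0.001  0.   ]
 [ 0.    -0.279  0.96  -0.147]
 [ 0.     0.     0.     1.   ]] 60.27809116878261
T [[0.42, -0.09, -0.1], [0.42, -0.04, -0.11], [0.43, 0.02, -0.1], [0.42, 0.07, -0.11], [0.41, 0.12, -0.1]] 
  U [np.float64(-0.94), np.float64(-0.93), np.float64(-0.94), np.float64(-0.93), np.float64(-0.94)] max 0.43 0.44
T [[0.44, 0.26, -0.0], [0.4, 0.31, -0.0], [0.35, 0.37, -0.0], [0.3, 0.41, -0.0], [0.25, 0.44, -0.0]] 
  U [np.float64(-0.96), np.float64(-0.97), np.float64(-0.96), np.float64(-0.97), np.float64(-0.96)] max 0.44 0.51
```

Emit:
{"api": "apply_moves", "payload": {"translation": [[0.42,-0.09,-0.1],[0.42,-0.04,-0.11],[0.43,0.02,-0.1],[0.42,0.07,-0.11],[0.41,0.12,-0.1]], "turn": [-0.94,-0.93,-0.94,-0.93,-0.94]}}

```text
t: 1.62
position: [0.3207, -0.3992, 0.2702]
tcp_rot: [0.856, 0.517, -0.0, 0.0]
ft_force: [0.3, 0.0, -0.4]
grip_width: 1.004
grip_force: 0.0
```

Emit:
{"api": "apply_moves", "payload": {"translation": [[0.44,0.26,0],[0.4,0.31,0],[0.35,0.37,0],[0.3,0.41,0],[0.25,0.44,0]], "turn": [-0.96,-0.97,-0.96,-0.97,-0.96]}}

```text
t: 2.25
position: [0.4507, -0.3193, 0.2699]
tcp_rot: [0.637, 0.771, -0.0, -0.0]
ft_force: [-0.1, -0.4, -0.3]
grip_width: 1.004
grip_force: 0.0
```

```bash
cat > m.py <<'E'
from plan import *
def circ(P,m,z0,z1):
    Q=P[m&(P[...,2]>z0)&(P[...,2]<z1)][:,:2]
    (c,r)=cv2.minEnclosingCircle(Q.astype(np.float32)); return np.round(c,4),round(r,4),len(Q),np.median(Q,0).round(4)
def rect(P,m,z0,z1):
    Q=P[m&(P[...,2]>z0)&(P[...,2]<z1)][:,:2]
    c,wh,a=cv2.minAreaRect(((Q-Q.mean(0))*1000).astype(np.float32)); return (Q.mean(0)+np.array(c)/1000).round(4),np.round(wh,1),round(a,1)
def near(P,x,y,r): return np.hypot(P[...,0]-x,P[...,1]-y)<r
E
python3 - <<'E'
from m import *
c,p,d=snap("wrist","pics/w1.png"); P=cloud(c,d); print(yaw(bot.get_state()))
J=near(P,.441,-.344,.045); B=near(P,.436,-.29,.028)
for l in ("jar","barrel","cartridge","tray","stylus"):
    for r in optics.cut_out("wrist",l)[:3]:
        m=r["region"]; z=P[m][:,2]
        print(l,round(r["p"],2),np.round(r["box"]),"z",np.nanpercentile(z,[5,50,95]).round(4), np.nanmedian(P[m],0).round(3))
        if r["p"]<.4: continue
        if l in("jar","barrel"): 
            print(circ(P,m,.072,.082),rect(P,m,.05,.09))
        elif l=="cartridge": print(rect(P,m,.021,.034))
        elif l=="tray": print(rect(P,m,.0,.03),'floor')
        else: print(rect(P,m,.008,.02))
E
```

```text
101.25883290055896
jar 0.55 [273. 201.  51.  62.] z [0.0205 0.0761 0.0776] [ 0.446 -0.346  0.076]
(array([ 0.4461, -0.3526]), 0.0236, 1691, array([ 0.4459, -0.3517])) (array([ 0.4458, -0.3511]), array([47.9, 47.2]), 57.6)
barrel 0.83 [158.  75.  76.  59.] z [0.0194 0.0863 0.095 ] [ 0.326 -0.248  0.086]
(array([ 0.3254, -0.2489]), 0.0225, 164, array([ 0.3383, -0.2477])) (array([ 0.3181, -0.2487]), array([47.4, 46.8]), 9.5)
barrel 0.8 [265.  20.  58.  40.] z [0.0189 0.0859 0.094 ] [ 0.413 -0.183  0.086]
(array([ 0.4114, -0.1771]), 0.0214, 122, array([ 0.4155, -0.1875])) (array([ 0.4123, -0.1801]), array([46.4, 19. ]), 16.0)
barrel 0.71 [274. 152.  38.  43.] z [0.0257 0.0708 0.0771] [ 0.44  -0.294  0.071]
(array([ 0.4405, -0.2973]), 0.0168, 378, array([ 0.4405, -0.2966])) (array([ 0.4402, -0.2965]), array([34.6, 35. ]), 11.4)
cartridge 0.67 [330. 169.  56.  98.] z [0.025  0.0268 0.0282] [ 0.503 -0.309  0.027]
(array([ 0.5038, -0.3123]), array([ 54.2, 104.5]), 7.7)
tray 0.68 [302. 168. 152. 165.] z [0.0053 0.0068 0.0225] [ 0.465 -0.298  0.007]
(array([ 0.4698, -0.3264]), array([161.5, 190.1]), 8.4) floor
stylus 0.59 [239. 169.   5. 112.] z [0.0123 0.0148 0.0166] [ 0.405 -0.337  0.015]
(array([ 0.4037, -0.3325]), array([  8.9, 126.4]), 7.2)
stylus 0.31 [275. 153.  38.  45.] z [0.032  0.0708 0.0771] [ 0.441 -0.294  0.071]
```

View pics/w1.png

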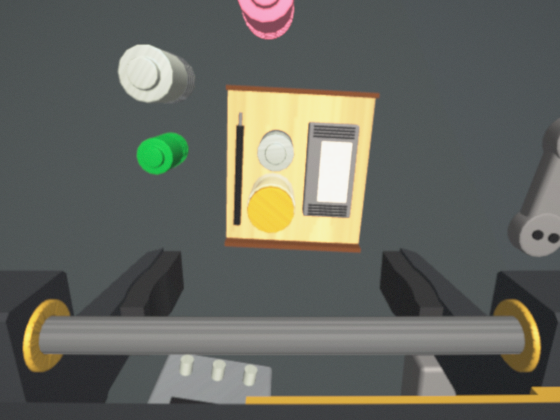

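```bash
python3 - <<'E'
from plan import *
plan([(.446,-.3515,.13,98.2,5),(.446,-.3515,.046,98.2,5)])
E
```

```text
T [[-0.1, -0.03, 0.47], [-0.1, -0.03, 0.47], [-0.1, -0.03, 0.46], [-0.1, -0.03, 0.47], [-0.1, -0.02, 0.46]] 
  U [np.float64(0.06), np.float64(0.05), np.float64(0.06), np.float64(0.05), np.float64(0.06)] max 0.47 0.48
T [[-0.0, 0.0, 0.28], [-0.0, 0.0, 0.28], [-0.0, 0.0, 0.28], [-0.0, 0.0, 0.28], [-0.0, 0.0, 0.28]] 
  U [np.float64(-0.0), np.float64(-0.0), np.float64(-0.0), np.float64(-0.0), np.float64(-0.0)] max 0.28 0.28
```

Emit:
{"api": "apply_moves", "payload": {"translation": [[-0.1,-0.03,0.47],[-0.1,-0.03,0.47],[-0.1,-0.03,0.46],[-0.1,-0.03,0.47],[-0.1,-0.02,0.46]], "turn": [0.06,0.05,0.06,0.05,0.06]}}

```text
t: 3.18
position: [0.4458, -0.3518, 0.1294]
tcp_rot: [0.655, 0.756, -0.0, 0.0]
ft_force: [-0.9, 0.0, 0.6]
grip_width: 0.998
grip_force: 0.0
```

Emit:
{"api": "apply_moves", "payload": {"translation": [[0,0,0.3],[0,0,0.3],[0,0,0.3],[0,0,0.3],[0,0,0.2]], "turn": [0,0,0,0,0]}}

```text
t: 3.8
position: [0.4459, -0.3513, 0.0455]
tcp_rot: [0.655, 0.756, 0.0, -0.0]
ft_force: [-0.3, -0.3, 0.1]
grip_width: 1.001
grip_force: 0.0
```

Emit:
{"api": "apply_moves", "payload": {"translation": [[0,0,0],[0,0,0],[0,0,0],[0,0,0],[0,0,0]], "turn": [0,0,0,0,0], "gripper": -1, "squeeze": 15}}

```text
t: 4.42
position: [0.4467, -0.351, 0.0465]
tcp_rot: [0.654, 0.757, -0.0, 0.0]
ft_force: [-1.2, -0.1, 3.5]
grip_width: 0.559
grip_force: 15.0
```

```bash
python3 - <<'E'
from plan import *
plan([(.446,-.3515,.17,98.2,5),(.43,-.09,.19,98.2,5),(.41,.15,.17,96,5),(.41,.355,.11,92,5),(.41,.355,.0445,92,5)],(.446,-.3515,.0458,98.2))
E
```

```text
T [[0.0, 0.0, -0.41], [0.0, 0.0, -0.42], [0.0, 0.0, -0.41], [0.0, 0.0, -0.42], [0.0, 0.0, -0.41]] 
  U [-0.0, -0.0, -0.0, -0.0, -0.0] max 0.42 0.42
T [[0.87, 0.07, -0.07], [0.87, 0.07, -0.07], [0.87, 0.07, -0.06], [0.87, 0.07, -0.07], [0.87, 0.08, -0.06]] 
  U [-0.0, -0.0, -0.0, -0.0, -0.0] max 0.87 0.88
T [[0.8, 0.05, 0.07], [0.8, 0.04, 0.06], [0.8, 0.03, 0.07], [0.81, 0.03, 0.06], [0.8, 0.03, 0.07]] 
  U [0.06, 0.05, 0.05, 0.06, 0.05] max 0.81 0.81
T [[0.68, 0.07, 0.2], [0.68, 0.06, 0.2], [0.68, 0.05, 0.2], [0.68, 0.05, 0.2], [0.69, 0.03, 0.2]] 
  U [0.1, 0.1, 0.1, 0.1, 0.1] max 0.69 0.72
T [[-0.0, 0.0, 0.22], [-0.0, 0.0, 0.22], [-0.0, 0.0, 0.22], [-0.0, 0.0, 0.22], [-0.0, 0.0, 0.21]] 
  U [0.0, 0.0, 0.0, 0.0, 0.0] max 0.22 0.22
```

Emit:
{"api": "apply_moves", "payload": {"translation": [[0,0,-0.41],[0,0,-0.42],[0,0,-0.41],[0,0,-0.42],[0,0,-0.41]], "turn": [0,0,0,0,0]}}

```text
t: 5.05
position: [0.4466, -0.3506, 0.1709]
tcp_rot: [0.654, 0.757, 0.0, -0.0]
ft_force: [-0.2, 0.6, -1.4]
grip_width: 0.557
grip_force: 15.0
```

Emit:
{"api": "apply_moves", "payload": {"translation": [[0.87,0.07,-0.07],[0.87,0.07,-0.07],[0.87,0.07,-0.06],[0.87,0.07,-0.07],[0.87,0.08,-0.06]], "turn": [0,0,0,0,0]}}

```text
t: 5.68
position: [0.4298, -0.0878, 0.1902]
tcp_rot: [0.654, 0.756, 0.0, -0.0]
ft_force: [0.7, 0.4, -1.5]
grip_width: 0.562
grip_force: 15.0
```

Emit:
{"api": "apply_moves", "payload": {"translation": [[0.8,0.05,0.07],[0.8,0.04,0.06],[0.8,0.03,0.07],[0.81,0.03,0.06],[0.8,0.03,0.07]], "turn": [0.06,0.05,0.05,0.06,0.05]}}

```text
t: 6.3
position: [0.4093, 0.1521, 0.1703]
tcp_rot: [0.668, 0.744, 0.0, 0.0]
ft_force: [0.5, -0.5, -0.7]
grip_width: 0.557
grip_force: 15.0
```

Emit:
{"api": "apply_moves", "payload": {"translation": [[0.68,0.07,0.2],[0.68,0.06,0.2],[0.68,0.05,0.2],[0.68,0.05,0.2],[0.69,0.03,0.2]], "turn": [0.1,0.1,0.1,0.1,0.1]}}

```text
t: 6.92
position: [0.4087, 0.3571, 0.1098]
tcp_rot: [0.694, 0.72, -0.0, -0.0]
ft_force: [0.9, 0.3, -1.3]
grip_width: 0.565
grip_force: 15.0
```

Emit:
{"api": "apply_moves", "payload": {"translation": [[0,0,0.25],[0,0,0.25],[0,0,0.25],[0,0,0.2],[0,0,0.13]], "turn": [0,0,0,0,0]}}

```text
t: 7.55
position: [0.4091, 0.3553, 0.0448]
tcp_rot: [0.694, 0.72, -0.0, -0.0]
ft_force: [-0.0, -0.2, -1.1]
grip_width: 0.557
grip_force: 15.0
```

Emit:
{"api": "apply_moves", "payload": {"translation": [[0,0,0],[0,0,0],[0,0,0],[0,0,0],[0,0,0]], "turn": [0,0,0,0,0], "gripper": 1}}

```text
t: 8.18
position: [0.409, 0.3557, 0.0456]
tcp_rot: [0.694, 0.72, 0.0, 0.0]
ft_force: [0.4, 0.2, 0.0]
grip_width: 1.003
grip_force: 0.0
```

Emit:
{"api": "apply_moves", "payload": {"translation": [[0,0,-0.3],[0,0,-0.4],[0,0,-0.5],[0,0,-0.5],[0,0,-0.5]], "turn": [0,0,0,0,0]}}

```text
t: 8.8
position: [0.4089, 0.3557, 0.1786]
tcp_rot: [0.694, 0.72, 0.0, 0.0]
ft_force: [0.3, -0.1, 0.2]
grip_width: 1.003
grip_force: 0.0
```

```bash
python3 - <<'E'
from m import *
c,p,d=snap("wrist","pics/w2.png"); P=cloud(c,d); s=bot.get_state();print(yaw(s),s["position"])
for l in ("jar","mat","cap"):
    for r in optics.cut_out("wrist",l)[:2]:
        m=r["region"]; z=P[m][:,2]
        print(l,round(r["p"],2),np.round(r["box"]),"z",np.nanpercentile(z,[5,50,95]).round(4), np.nanmedian(P[m],0).round(3))
        if l=="jar": print(circ(P,m,.07,.082))
        if l=="mat": print(rect(P,m,.0,.012))
plan([(.41,.12,.17,95,5),(.43,-.11,.19,98.2,5),(.4405,-.297,.14,98.2,5),(.4405,-.297,.0458,98.2,5)])
E
```

```text
92.17762556113867 [0.41021096 0.35647311 0.18250254]
jar 0.61 [284. 197.  65.  80.] z [0.0324 0.0743 0.0756] [0.409 0.36  0.074]
(array([0.409 , 0.3538]), 0.0234, 3099, array([0.409 , 0.3549]))
mat 0.92 [323. 220. 174. 197.] z [0.0034 0.0046 0.0057] [0.452 0.316 0.005]
(array([0.4434, 0.3145]), array([183.2, 142.1]), 86.1)
cap 0.67 [283. 195.  68.  81.] z [0.0293 0.0743 0.0756] [0.409 0.36  0.074]
cap 0.55 [359. 286.  18.  21.] z [0.0066 0.0164 0.0176] [0.484 0.26  0.016]
T [[-0.79, -0.03, 0.02], [-0.78, -0.03, 0.02], [-0.78, -0.04, 0.03], [-0.79, -0.05, 0.02], [-0.78, -0.06, 0.03]] 
  U [np.float64(-0.07), np.float64(-0.07), np.float64(-0.07), np.float64(-0.07), np.float64(-0.07)] max 0.79 0.79
T [[-0.77, 0.0, -0.07], [-0.77, -0.01, -0.07], [-0.77, -0.02, -0.06], [-0.77, -0.02, -0.07], [-0.77, -0.03, -0.06]] 
  U [np.float64(-0.08), np.float64(-0.08), np.float64(-0.08), np.float64(-0.08), np.float64(-0.08)] max 0.77 0.77
T [[-0.62, -0.05, 0.17], [-0.62, -0.06, 0.16], [-0.62, -0.05, 0.17], [-0.62, -0.06, 0.16], [-0.63, -0.05, 0.17]] 
  U [np.float64(-0.0), np.float64(-0.0), np.float64(-0.0), np.float64(-0.0), np.float64(-0.0)] max 0.63 0.65
T [[0.0, -0.0, 0.31], [0.0, -0.0, 0.31], [0.0, -0.0, 0.32], [0.0, -0.0, 0.31], [0.0, -0.0, 0.32]] 
  U [np.float64(-0.0), np.float64(-0.0), np.float64(-0.0), np.float64(-0.0), np.float64(-0.0)] max 0.32 0.32
```

Emit:
{"api": "apply_moves", "payload": {"translation": [[-0.79,-0.03,0.02],[-0.78,-0.03,0.02],[-0.78,-0.04,0.03],[-0.79,-0.05,0.02],[-0.78,-0.06,0.03]], "turn": [-0.07,-0.07,-0.07,-0.07,-0.07]}}

```text
t: 9.62
position: [0.4091, 0.1187, 0.1691]
tcp_rot: [0.676, 0.737, -0.001, -0.001]
ft_force: [0.3, -0.5, -0.4]
grip_width: 1.0
grip_force: 0.0
```

Emit:
{"api": "apply_moves", "payload": {"translation": [[-0.77,0,-0.07],[-0.77,-0.01,-0.07],[-0.77,-0.02,-0.06],[-0.77,-0.02,-0.07],[-0.77,-0.03,-0.06]], "turn": [-0.08,-0.08,-0.08,-0.08,-0.08]}}

```text
t: 10.25
position: [0.4297, -0.1113, 0.189]
tcp_rot: [0.655, 0.756, -0.0, -0.001]
ft_force: [0.2, 0.7, 0.8]
grip_width: 0.999
grip_force: 0.0
```

Emit:
{"api": "apply_moves", "payload": {"translation": [[-0.62,-0.05,0.17],[-0.62,-0.06,0.16],[-0.62,-0.05,0.17],[-0.62,-0.06,0.16],[-0.63,-0.05,0.17]], "turn": [0,0,0,0,0]}}

```text
t: 10.88
position: [0.4402, -0.2978, 0.1385]
tcp_rot: [0.655, 0.756, 0.0, -0.001]
ft_force: [0.4, -0.1, -0.2]
grip_width: 1.0
grip_force: 0.0
```

Emit:
{"api": "apply_moves", "payload": {"translation": [[0,0,0],[0,0,0],[0,0,0],[0,0,0],[0,0,0]], "turn": [0,0,0,0,0]}}

```text
t: 11.5
position: [0.4409, -0.2967, 0.1405]
tcp_rot: [0.655, 0.756, -0.0, 0.0]
ft_force: [-0.4, -0.6, 0.2]
grip_width: 1.001
grip_force: 0.0
```

```bash
python3 - <<'E'
from m import *
c,p,d=snap("wrist","pics/w3.png"); P=cloud(c,d); s=bot.get_state();print(yaw(s),s["position"])
for l in ("barrel","cartridge"):
    for r in optics.cut_out("wrist",l)[:3]:
        m=r["region"]; z=P[m][:,2]
        print(l,round(r["p"],2),np.round(r["box"]),"z",np.nanpercentile(z,[5,50,95]).round(4), np.nanmedian(P[m],0).round(3))
        if l=="barrel" and np.nanmedian(z)<.08: print(circ(P,m,.066,.082))
        if l=="cartridge": print(rect(P,m,.021,.034))
plan([(.4405,-.297,.0458,98.2,5)])
E
```

```text
98.18795463545095 [ 0.44084811 -0.29680332  0.14048336]
barrel 0.92 [118. 219.  86.  71.] z [0.0076 0.0635 0.0709] [ 0.332 -0.317  0.063]
(array([ 0.325 , -0.3215]), 0.0161, 794, array([ 0.3261, -0.322 ]))
barrel 0.76 [ 96. 113. 138.  88.] z [0.02   0.0862 0.0949] [ 0.328 -0.246  0.086]
barrel 0.71 [254.  25.  86.  48.] z [0.0183 0.0793 0.0879] [ 0.413 -0.185  0.079]
(array([ 0.4112, -0.1783]), 0.0208, 413, array([ 0.4158, -0.188 ]))
cartridge 0.86 [360. 227.  80. 130.] z [0.0222 0.0269 0.0281] [ 0.501 -0.304  0.027]
(array([ 0.5039, -0.3119]), array([ 54.6, 103.7]), 7.8)
T [[-0.0, -0.0, 0.32], [-0.0, -0.0, 0.31], [-0.0, -0.0, 0.32], [-0.0, -0.0, 0.31], [-0.0, -0.01, 0.32]] 
  U [np.float64(-0.0), np.float64(-0.0), np.float64(-0.0), np.float64(-0.0), np.float64(-0.0)] max 0.32 0.32
```

Emit:
{"api": "apply_moves", "payload": {"translation": [[0,0,0.32],[0,0,0.31],[0,0,0.32],[0,0,0.31],[0,0,0.32]], "turn": [0,0,0,0,0]}}

```text
t: 12.28
position: [0.4408, -0.2971, 0.045]
tcp_rot: [0.655, 0.756, -0.0, 0.0]
ft_force: [0.9, -0.7, 0.1]
grip_width: 1.003
grip_force: 0.0
```

Emit:
{"api": "apply_moves", "payload": {"translation": [[0,0,0],[0,0,0],[0,0,0],[0,0,0],[0,0,0]], "turn": [0,0,0,0,0], "gripper": -1, "squeeze": 15}}

```text
t: 12.9
position: [0.4409, -0.2971, 0.0458]
tcp_rot: [0.655, 0.756, -0.0, 0.0]
ft_force: [0.6, -0.5, 0.8]
grip_width: 0.458
grip_force: 0.0
```

Emit:
{"api": "apply_moves", "payload": {"translation": [[0,0,-0.41],[0,0,-0.42],[0,0,-0.41],[0,0,-0.42],[0,0,-0.41]], "turn": [0,0,0,0,0]}}

```text
t: 13.52
position: [0.4406, -0.2968, 0.1704]
tcp_rot: [0.655, 0.756, 0.0, -0.0]
ft_force: [-0.7, -0.1, -1.9]
grip_width: 0.399
grip_force: 15.0
```

```bash
python3 - <<'E'
from plan import *
s=bot.get_state();print(s["position"],s["grip_width"],s["grip_force"])
plan([(.43,-.09,.19,98.2,5),(.41,.12,.17,96,5),(.405,.275,.11,92,5),(.405,.275,.0445,92,5)])
E
```

```text
[ 0.44061048 -0.29683955  0.17041389] 0.398788114927254 14.997431292431429
T [[0.69, 0.06, -0.07], [0.69, 0.06, -0.06], [0.69, 0.06, -0.07], [0.68, 0.07, -0.06], [0.69, 0.06, -0.07]] 
  U [np.float64(-0.0), np.float64(-0.0), np.float64(-0.0), np.float64(-0.0), np.float64(-0.0)] max 0.69 0.7
T [[0.7, 0.03, 0.07], [0.7, 0.03, 0.07], [0.7, 0.02, 0.07], [0.71, 0.02, 0.06], [0.7, 0.02, 0.07]] 
  U [np.float64(0.05), np.float64(0.06), np.float64(0.05), np.float64(0.06), np.float64(0.05)] max 0.71 0.71
T [[0.52, 0.04, 0.2], [0.52, 0.03, 0.2], [0.51, 0.02, 0.2], [0.52, 0.02, 0.2], [0.51, 0.0, 0.2]] 
  U [np.float64(0.1), np.float64(0.1), np.float64(0.1), np.float64(0.1), np.float64(0.1)] max 0.52 0.56
T [[0.0, 0.0, 0.22], [0.0, 0.0, 0.22], [0.0, 0.0, 0.22], [0.0, 0.0, 0.21], [0.0, 0.0, 0.22]] 
  U [np.float64(0.0), np.float64(0.0), np.float64(0.0), np.float64(0.0), np.float64(0.0)] max 0.22 0.22
```

```bash
python3 - <<'E'
from m import *
c,p,d=snap("wrist","pics/w4.png"); P=cloud(c,d); s=bot.get_state();t=s["position"]
m=near(P,t[0],t[1],.022)&(P[...,2]>t[2]-.06)&(P[...,2]<t[2]+.05)
z=P[m][:,2]-t[2]; print(m.sum(),np.histogram(z,bins=np.arange(-.06,.05,.005)))
v,u=np.where(m); print(u.min(),u.max(),v.min(),v.max())
c2,p2,d2=snap("side","pics/s4.png"); P=cloud(c2,d2)
m=near(P,t[0],t[1],.022)&(P[...,2]>.08)&(P[...,2]<t[2]+.05)
z=P[m][:,2]-t[2]; print(m.sum(),np.histogram(z,bins=np.arange(-.08,.05,.005))); v,u=np.where(m);a,b=int(u.mean()),int(v.mean());print(a,b)
cv2.imwrite("pics/c4.png",cv2.resize(cv2.cvtColor(np.hstack([p2[max(b-70,0):max(b-70,0)+140,a-70:a+70], p[:140,:1].repeat(4,1), cv2.resize(p[100:380,140:420],(140,140))]),cv2.COLOR_RGB2BGR),None,fx=2.7,fy=2.7,interpolation=cv2.INTER_CUBIC))
E
```

```text
9571 (array([   0,    0,   47,  177,  180,  155,  147,  302,  225,  236,  268,
        333,  411,  448, 3257, 1687, 1095,  166,   54,  123,  260]), array([-6.00000000e-02, -5.50000000e-02, -5.00000000e-02, -4.50000000e-02,
       -4.00000000e-02, -3.50000000e-02, -3.00000000e-02, -2.50000000e-02,
       -2.00000000e-02, -1.50000000e-02, -1.00000000e-02, -5.00000000e-03,
       -2.77555756e-17,  5.00000000e-03,  1.00000000e-02,  1.50000000e-02,
        2.00000000e-02,  2.50000000e-02,  3.00000000e-02,  3.50000000e-02,
        4.00000000e-02,  4.50000000e-02]))
219 349 205 355
927 (array([  0,   0,   0,   0,   0,   0,  14,  34,  32,  34,  42,  47,  34,
        42,  36,  46,  48,  41,  92, 212, 133,   7,   5,   6,  18]), array([-8.0000000e-02, -7.5000000e-02, -7.0000000e-02, -6.5000000e-02,
       -6.0000000e-02, -5.5000000e-02, -5.0000000e-02, -4.5000000e-02,
       -4.0000000e-02, -3.5000000e-02, -3.0000000e-02, -2.5000000e-02,
       -2.0000000e-02, -1.5000000e-02, -1.0000000e-02, -5.0000000e-03,
        6.9388939e-17,  5.0000000e-03,  1.0000000e-02,  1.5000000e-02,
        2.0000000e-02,  2.5000000e-02,  3.0000000e-02,  3.5000000e-02,
        4.0000000e-02,  4.5000000e-02]))
272 301
```

View pics/c4.png

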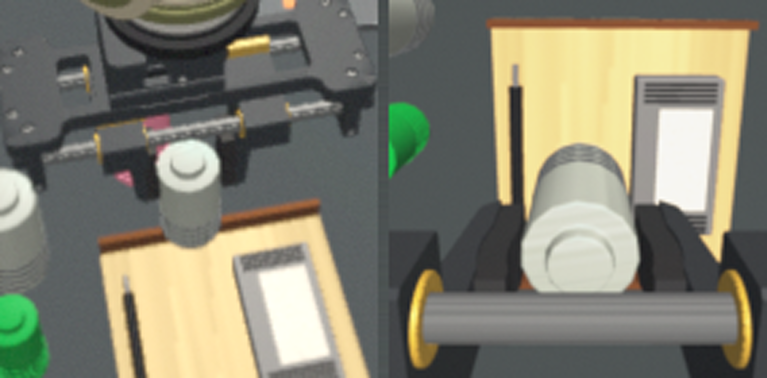

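Emit:
{"api": "apply_moves", "payload": {"translation": [[0.69,0.06,-0.07],[0.69,0.06,-0.06],[0.69,0.06,-0.07],[0.68,0.07,-0.06],[0.69,0.06,-0.07]], "turn": [0,0,0,0,0]}}

```text
t: 14.25
position: [0.4292, -0.0886, 0.1885]
tcp_rot: [0.655, 0.756, -0.0, -0.001]
ft_force: [0.2, -0.3, -1.4]
grip_width: 0.402
grip_force: 15.0
```

Emit:
{"api": "apply_moves", "payload": {"translation": [[0.7,0.03,0.07],[0.7,0.03,0.07],[0.7,0.02,0.07],[0.71,0.02,0.06],[0.7,0.02,0.07]], "turn": [0.05,0.06,0.05,0.06,0.05]}}

```text
t: 14.88
position: [0.4095, 0.1211, 0.168]
tcp_rot: [0.669, 0.743, -0.0, -0.0]
ft_force: [0.8, 0.5, -2.6]
grip_width: 0.406
grip_force: 15.0
```

Emit:
{"api": "apply_moves", "payload": {"translation": [[0.52,0.04,0.2],[0.52,0.03,0.2],[0.51,0.02,0.2],[0.52,0.02,0.2],[0.51,0,0.2]], "turn": [0.1,0.1,0.1,0.1,0.1]}}

```text
t: 15.5
position: [0.4042, 0.2754, 0.1075]
tcp_rot: [0.695, 0.719, -0.001, -0.0]
ft_force: [0.6, 0.3, -1.0]
grip_width: 0.403
grip_force: 15.0
```

```bash
python3 - <<'E'
from m import *
c,p,d=snap("wrist"); P=cloud(c,d); s=bot.get_state();t=s["position"];print(t)
m=near(P,t[0],t[1],.017)
z=P[m][:,2]-t[2]; print(np.histogram(z,bins=np.arange(.008,.03,.001)))
c,p,d=snap("wrist"); P=cloud(c,d); s=bot.get_state();t=s["position"];print(t)
m=near(P,t[0],t[1],.017)
z=P[m][:,2]-t[2]; print(np.histogram(z,bins=np.arange(.008,.03,.001))[0])
E
```

```text
[0.4032433  0.27765064 0.10625058]
(array([  69,   61,   66,   76,   59,   74,   78,   68,  120,  701, 1455,
        502,   60,   69,   77,  500, 1020,  239,    3,    0,    0]), array([0.008, 0.009, 0.01 , 0.011, 0.012, 0.013, 0.014, 0.015, 0.016,
       0.017, 0.018, 0.019, 0.02 , 0.021, 0.022, 0.023, 0.024, 0.025,
       0.026, 0.027, 0.028, 0.029]))
[0.4034188  0.27606129 0.1068924 ]
[   0    0    0    0    0    0   12  475 1591  537   73   57   82  432
 1022  295   10    0    0    0    0]
```

Emit:
{"api": "apply_moves", "payload": {"translation": [[0,0,0.25],[0,0,0.25],[0,0,0.2],[0,0,0.15],[0,0,0.02]], "turn": [0,0,0,0,0]}}

```text
t: 16.23
position: [0.4048, 0.2744, 0.0564]
tcp_rot: [0.695, 0.719, -0.0, -0.0]
ft_force: [0.5, -0.4, -0.8]
grip_width: 0.401
grip_force: 15.0
```

Emit:
{"api": "apply_moves", "payload": {"translation": [[0,0,0],[0,0,0],[0,0,0],[0,0,0],[0,0,0]], "turn": [0,0,0,0,0]}}

```text
t: 16.85
position: [0.4049, 0.2746, 0.057]
tcp_rot: [0.695, 0.719, 0.0, 0.0]
ft_force: [-0.5, -1.0, -1.3]
grip_width: 0.403
grip_force: 15.0
```

Go 4 mm lower, then feel for contact.

Emit:
{"api": "apply_moves", "payload": {"translation": [[0,0,0.03],[0,0,0.03],[0,0,0.02],[0,0,0],[0,0,0]], "turn": [0,0,0,0,0]}}

```text
t: 17.48
position: [0.4049, 0.2746, 0.0521]
tcp_rot: [0.695, 0.719, 0.0, 0.0]
ft_force: [0.1, -0.4, -1.5]
grip_width: 0.4
grip_force: 15.0
```

Emit:
{"api": "apply_moves", "payload": {"translation": [[0,0,0.01],[0,0,0.01],[0,0,0],[0,0,0],[0,0,0]], "turn": [0,0,0,0,0]}}

```text
t: 18.1
position: [0.4051, 0.2746, 0.0515]
tcp_rot: [0.695, 0.719, 0.0, 0.0]
ft_force: [-1.6, -0.7, 5.1]
grip_width: 0.405
grip_force: 15.0
```

Emit:
{"api": "apply_moves", "payload": {"translation": [[0,0,0],[0,0,0],[0,0,0],[0,0,0],[0,0,0]], "turn": [0,0,0,0,0], "gripper": 1}}

```text
t: 18.73
position: [0.4049, 0.2746, 0.0509]
tcp_rot: [0.695, 0.719, -0.0, -0.0]
ft_force: [-1.0, -0.2, -0.3]
grip_width: 0.941
grip_force: 0.0
```

Emit:
{"api": "apply_moves", "payload": {"translation": [[0,0,-0.3],[0,0,-0.4],[0,0,-0.5],[0,0,-0.5],[0,0,-0.5]], "turn": [0,0,0,0,0]}}

```text
t: 19.35
position: [0.4048, 0.2746, 0.1839]
tcp_rot: [0.695, 0.719, 0.0, -0.0]
ft_force: [0.5, 0.0, 0.8]
grip_width: 1.008
grip_force: 0.0
```

```bash
python3 - <<'E'
from m import *
optics.snapshot("wrist");optics.snapshot("wrist")
c,p,d=snap("wrist","pics/w5.png"); P=cloud(c,d); s=bot.get_state();print(yaw(s),s["position"])
for x,y in((.405,.275),(.409,.355)): print(circ(P,near(P,x,y,.03),.064,.085))
# board/pad from top & side cams
for n in("top","side"):
    c,p,d=snap(n,f"pics/{n}5.png"); P=cloud(c,d)
    hsv=cv2.cvtColor(p,cv2.COLOR_RGB2HSV); o=(hsv[...,0]>5)&(hsv[...,0]<25)&(hsv[...,1]>100)&(np.hypot(P[...,0]-.55,P[...,1]-.02)<.09)
    print(n,o.sum(),rect(P,o,-.01,.03))
plan([(.44,.13,.2,94,5),(.50,-.1,.2,98,5),(.5038,-.312,.12,97.8,5),(.5038,-.312,.11,97.8,5)])
E
```

```text
92.01074789740188 [0.40529859 0.27476603 0.18372722]
(array([0.4056, 0.2735]), 0.0181, 1669, array([0.4053, 0.2752]))
(array([0.4092, 0.3533]), 0.0235, 3728, array([0.4092, 0.3539]))
top 531 (array([0.5515, 0.0244]), array([ 42.9, 100.6]), 1.6)
side 503 (array([0.5511, 0.0249]), array([ 39.1, 101.5]), 1.4)
T [[-0.49, 0.1, -0.06], [-0.48, 0.1, -0.06], [-0.49, 0.09, -0.06], [-0.49, 0.09, -0.06], [-0.48, 0.09, -0.06]] 
  U [np.float64(-0.05), np.float64(-0.05), np.float64(-0.05), np.float64(-0.05), np.float64(-0.05)] max 0.49 0.5
T [[-0.78, 0.15, -0.0], [-0.78, 0.13, -0.0], [-0.78, 0.13, -0.0], [-0.79, 0.11, -0.0], [-0.79, 0.1, -0.0]] 
  U [np.float64(-0.1), np.float64(-0.1), np.float64(-0.1), np.float64(-0.1), np.float64(-0.1)] max 0.79 0.8
T [[-0.7, -0.09, 0.27], [-0.7, -0.08, 0.27], [-0.7, -0.08, 0.26], [-0.7, -0.09, 0.27], [-0.7, -0.08, 0.26]] 
  U [np.float64(0.01), np.float64(0.0), np.float64(0.01), np.float64(0.0), np.float64(0.01)] max 0.7 0.76
T [[-0.0, -0.0, 0.03], [-0.0, -0.0, 0.03], [-0.0, -0.0, 0.04], [-0.0, -0.0, 0.03], [-0.0, -0.0, 0.04]] 
  U [np.float64(-0.0), np.float64(-0.0), np.float64(-0.0), np.float64(-0.0), np.float64(-0.0)] max 0.04 0.04
```

Emit:
{"api": "apply_moves", "payload": {"translation": [[-0.49,0.1,-0.06],[-0.48,0.1,-0.06],[-0.49,0.09,-0.06],[-0.49,0.09,-0.06],[-0.48,0.09,-0.06]], "turn": [-0.05,-0.05,-0.05,-0.05,-0.05]}}

```text
t: 20.23
position: [0.4398, 0.1294, 0.1997]
tcp_rot: [0.682, 0.731, -0.001, -0.001]
ft_force: [0.6, 1.4, 1.0]
grip_width: 1.001
grip_force: 0.0
```

Emit:
{"api": "apply_moves", "payload": {"translation": [[-0.78,0.15,0],[-0.78,0.13,0],[-0.78,0.13,0],[-0.79,0.11,0],[-0.79,0.1,0]], "turn": [-0.1,-0.1,-0.1,-0.1,-0.1]}}

```text
t: 20.85
position: [0.5, -0.1016, 0.1995]
tcp_rot: [0.656, 0.755, -0.0, -0.001]
ft_force: [0.6, 0.5, 0.2]
grip_width: 1.001
grip_force: 0.0
```

Emit:
{"api": "apply_moves", "payload": {"translation": [[-0.7,-0.09,0.27],[-0.7,-0.08,0.27],[-0.7,-0.08,0.26],[-0.7,-0.09,0.27],[-0.7,-0.08,0.26]], "turn": [0.01,0,0.01,0,0.01]}}

```text
t: 21.48
position: [0.5036, -0.3125, 0.119]
tcp_rot: [0.658, 0.753, 0.0, -0.001]
ft_force: [0.8, -0.6, 0.3]
grip_width: 1.002
grip_force: 0.0
```

```bash
python3 - <<'E'
from m import *
for _ in range(2): optics.snapshot("wrist")
c,p,d=snap("wrist","pics/w6.png"); P=cloud(c,d); s=bot.get_state();print(yaw(s),s["position"])
for r in optics.cut_out("wrist","cartridge")[:1]: print(r["p"],r["box"],rect(P,r["region"],.021,.034))
plan([(.504,-.312,.06,97.8,5),(.504,-.312,.0105,97.8,5)])
E
```

```text
97.6351167644531 [ 0.5031227  -0.31224761  0.11873066]
0.74 [284.8, 204.8, 83.3, 150.1] (array([ 0.5038, -0.3122]), array([ 54.1, 104. ]), 7.8)
T [[-0.0, 0.0, 0.2], [-0.0, 0.0, 0.2], [-0.0, 0.0, 0.2], [-0.01, 0.0, 0.2], [-0.0, 0.0, 0.19]] 
  U [np.float64(-0.0), np.float64(-0.0), np.float64(-0.0), np.float64(-0.01), np.float64(-0.0)] max 0.2 0.2
T [[-0.0, 0.0, 0.17], [-0.0, 0.0, 0.16], [-0.0, 0.0, 0.17], [-0.0, 0.0, 0.16], [-0.0, 0.0, 0.17]] 
  U [np.float64(-0.0), np.float64(-0.0), np.float64(-0.0), np.float64(-0.0), np.float64(-0.0)] max 0.17 0.17
```

Emit:
{"api": "apply_moves", "payload": {"translation": [[0,0,0.3],[0,0,0.4],[0,0,0.4],[0,0,0.3],[0,0,0.1]], "turn": [0,0,0,0,0]}}

```text
t: 22.3
position: [0.5041, -0.3107, 0.0304]
tcp_rot: [0.657, 0.754, 0.0, -0.001]
ft_force: [-0.5, -0.6, -0.2]
grip_width: 1.003
grip_force: 0.0
```

Emit:
{"api": "apply_moves", "payload": {"translation": [[0,0,0.15],[0,0,0.14],[0,0,0],[0,0,0],[0,0,0]], "turn": [0,0,0,0,0]}}

```text
t: 22.92
position: [0.5043, -0.3118, 0.0141]
tcp_rot: [0.658, 0.753, -0.0, 0.0]
ft_force: [0.3, -0.1, -0.5]
grip_width: 1.003
grip_force: 0.0
```

Emit:
{"api": "apply_moves", "payload": {"translation": [[0,0,0],[0,0,0],[0,0,0],[0,0,0],[0,0,0]], "turn": [0,0,0,0,0], "gripper": -1, "squeeze": 20}}

```text
t: 23.55
position: [0.5042, -0.3116, 0.0137]
tcp_rot: [0.658, 0.753, -0.0, -0.0]
ft_force: [-1.0, -0.3, -0.3]
grip_width: 0.611
grip_force: 20.0
```

Emit:
{"api": "apply_moves", "payload": {"translation": [[0,0,0],[0,0,0],[0,0,-0.1],[0,0,-0.3],[0,0,-0.4]], "turn": [0,0,0,0,0]}}

```text
t: 24.18
position: [0.5042, -0.3116, 0.0631]
tcp_rot: [0.658, 0.753, 0.0, 0.0]
ft_force: [1.4, -0.6, -0.4]
grip_width: 0.61
grip_force: 20.0
```

```bash
python3 - <<'E'
from m import *
for _ in range(2): optics.snapshot("wrist")
s=bot.get_state();print(yaw(s),s["position"])
plan([(.5038,-.29,.15,97.8,5),(.53,-.1,.15,95,5),(.551,.0245,.09,91.5,5),(.551,.0245,.0155,91.5,5)])
E
```

```text
97.77202978838358 [ 0.50537845 -0.3126012   0.06511574]
T [[0.08, 0.0, -0.28], [0.07, 0.01, -0.28], [0.08, 0.0, -0.28], [0.07, 0.01, -0.29], [0.08, 0.0, -0.28]] 
  U [np.float64(-0.0), np.float64(-0.0), np.float64(-0.0), np.float64(-0.0), np.float64(-0.0)] max 0.29 0.3
T [[0.62, 0.17, -0.0], [0.62, 0.17, -0.0], [0.62, 0.16, -0.0], [0.61, 0.16, -0.0], [0.62, 0.15, -0.0]] 
  U [np.float64(0.07), np.float64(0.07), np.float64(0.07), np.float64(0.07), np.float64(0.07)] max 0.62 0.64
T [[0.41, 0.1, 0.2], [0.41, 0.1, 0.2], [0.41, 0.1, 0.2], [0.41, 0.09, 0.2], [0.41, 0.08, 0.2]] 
  U [np.float64(0.09), np.float64(0.09), np.float64(0.08), np.float64(0.09), np.float64(0.08)] max 0.41 0.47
T [[0.0, 0.0, 0.25], [0.0, 0.0, 0.25], [0.0, 0.0, 0.25], [0.0, 0.0, 0.24], [0.0, 0.0, 0.25]] 
  U [np.float64(0.0), np.float64(0.0), np.float64(0.0), np.float64(0.0), np.float64(0.0)] max 0.25 0.25
```

Emit:
{"api": "apply_moves", "payload": {"translation": [[0.08,0,-0.28],[0.07,0.01,-0.28],[0.08,0,-0.28],[0.07,0.01,-0.29],[0.08,0,-0.28]], "turn": [0,0,0,0,0]}}

```text
t: 24.9
position: [0.5023, -0.2885, 0.1476]
tcp_rot: [0.658, 0.753, -0.0, 0.0]
ft_force: [0.8, -0.9, -0.7]
grip_width: 0.612
grip_force: 20.0
```

Emit:
{"api": "apply_moves", "payload": {"translation": [[0.62,0.17,0],[0.62,0.17,0],[0.62,0.16,0],[0.61,0.16,0],[0.62,0.15,0]], "turn": [0.07,0.07,0.07,0.07,0.07]}}

```text
t: 25.52
position: [0.5291, -0.0977, 0.147]
tcp_rot: [0.676, 0.737, 0.0, 0.0]
ft_force: [0.4, 0.6, -0.9]
grip_width: 0.608
grip_force: 20.0
```

Emit:
{"api": "apply_moves", "payload": {"translation": [[0.41,0.1,0.2],[0.41,0.1,0.2],[0.41,0.1,0.2],[0.41,0.09,0.2],[0.41,0.08,0.2]], "turn": [0.09,0.09,0.08,0.09,0.08]}}

```text
t: 26.15
position: [0.5497, 0.0264, 0.0866]
tcp_rot: [0.698, 0.716, 0.0, 0.0]
ft_force: [-1.2, -0.2, -0.1]
grip_width: 0.613
grip_force: 20.0
```

```bash
python3 - <<'E'
from m import *
for _ in range(3): optics.snapshot("wrist")
c,p,d=snap("wrist","pics/w7.png"); P=cloud(c,d); s=bot.get_state();print(yaw(s),s["position"],s["grip_width"])
for r in optics.cut_out("wrist","cartridge")[:2]:
    print(r["p"],r["box"],np.nanmedian(P[r["region"]],0),rect(P,r["region"],.08,.12))
plan([(.551,.0245,.0165,91.5,5)])
E
```

```text
91.58373129632463 [0.54963554 0.0254097  0.08683949] 0.6106914159966625
0.77 [283.3, 268.5, 141.6, 240.0] [0.54906673 0.04264397 0.09957845] (array([0.5494, 0.0255]), array([ 54.5, 104.4]), 1.5)
T [[-0.0, 0.0, 0.24], [-0.0, 0.01, 0.23], [-0.0, 0.0, 0.24], [-0.0, 0.01, 0.23], [-0.01, 0.0, 0.24]] 
  U [np.float64(0.0), np.float64(0.0), np.float64(0.0), np.float64(0.0), np.float64(0.0)] max 0.24 0.24
```

View pics/w7.png

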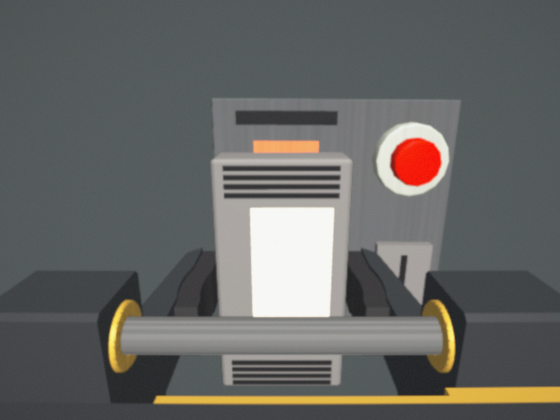

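Emit:
{"api": "apply_moves", "payload": {"translation": [[0,0.01,0.3],[0,0.01,0.3],[0,0,0.3],[0,0,0.15],[0,0,0.08]], "turn": [0,0,0,0,0]}}

```text
t: 27.02
position: [0.5508, 0.0253, 0.0182]
tcp_rot: [0.698, 0.716, -0.0, -0.0]
ft_force: [0.3, 0.2, 0.0]
grip_width: 0.614
grip_force: 20.0
```

Emit:
{"api": "apply_moves", "payload": {"translation": [[0,0,0],[0,0,0],[0,0,0],[0,0,0],[0,0,0]], "turn": [0,0,0,0,0]}}

```text
t: 27.65
position: [0.5508, 0.0255, 0.0186]
tcp_rot: [0.698, 0.716, 0.0, 0.0]
ft_force: [-0.0, 0.1, -0.0]
grip_width: 0.609
grip_force: 20.0
```

Emit:
{"api": "apply_moves", "payload": {"translation": [[0,0,0.02],[0,0,0.02],[0,0,0],[0,0,0],[0,0,0]], "turn": [0,0,0,0,0]}}

```text
t: 28.28
position: [0.5508, 0.0255, 0.0162]
tcp_rot: [0.698, 0.716, 0.0, 0.0]
ft_force: [0.5, 0.5, -1.5]
grip_width: 0.61
grip_force: 20.0
```

Emit:
{"api": "apply_moves", "payload": {"translation": [[0,0,0],[0,0,0],[0,0,0],[0,0,0],[0,0,0]], "turn": [0,0,0,0,0], "gripper": 0.6}}

```text
t: 28.9
position: [0.5508, 0.0255, 0.0161]
tcp_rot: [0.698, 0.716, 0.0, -0.0]
ft_force: [-0.3, 0.7, -0.5]
grip_width: 0.799
grip_force: 0.0
```

Emit:
{"api": "apply_moves", "payload": {"translation": [[0,0,-0.2],[0,0,-0.3],[0,0,-0.3],[0,0,-0.4],[0,0,-0.4]], "turn": [0,0,0,0,0]}}

```text
t: 29.52
position: [0.5509, 0.0255, 0.1143]
tcp_rot: [0.698, 0.716, 0.0, 0.001]
ft_force: [0.1, 0.0, -0.6]
grip_width: 0.803
grip_force: 0.0
```

```bash
python3 - <<'E'
from m import *
for _ in range(3): optics.snapshot("wrist")
c,p,d=snap("wrist","pics/w8.png"); P=cloud(c,d); s=bot.get_state();print(yaw(s),s["position"],s["grip_width"])
for r in optics.cut_out("wrist","cartridge")[:1]:
    print(r["p"],r["box"],np.nanmedian(P[r["region"]],0),rect(P,r["region"],.02,.035))
hsv=cv2.cvtColor(p,cv2.COLOR_RGB2HSV); o=((hsv[...,0]<8)|(hsv[...,0]>172))&(hsv[...,1]>180)&(hsv[...,2]>80)&near(P,.624,.066,.04)
print(o.sum(),circ(P,o,.027,.036),np.nanmedian(P[o],0))
plan([(.6245,.0665,.09,91.5,5),(.6245,.0665,.04,91.5,5)])
E
```

```text
91.53013833499543 [0.55078601 0.02553358 0.11249485] 0.7990954140463201
0.59 [278.9, 206.7, 82.0, 153.3] [0.55083888 0.03055223 0.0288504 ] (array([0.5509, 0.0247]), array([ 54.2, 104.4]), 1.4)
1342 (array([0.625 , 0.0666]), 0.0133, 1304, array([0.6245, 0.0668])) [0.62410566 0.06692566 0.03046321]
T [[0.13, 0.25, 0.07], [0.13, 0.25, 0.07], [0.13, 0.25, 0.07], [0.13, 0.25, 0.08], [0.13, 0.25, 0.07]] 
  U [np.float64(0.0), np.float64(0.0), np.float64(0.0), np.float64(0.0), np.float64(0.0)] max 0.25 0.29
T [[-0.0, 0.0, 0.17], [-0.0, 0.0, 0.17], [-0.0, 0.0, 0.17], [-0.0, 0.0, 0.16], [-0.0, 0.0, 0.17]] 
  U [np.float64(0.0), np.float64(0.0), np.float64(0.0), np.float64(0.0), np.float64(0.0)] max 0.17 0.17
```

Emit:
{"api": "apply_moves", "payload": {"translation": [[0.13,0.25,0.07],[0.13,0.25,0.07],[0.13,0.25,0.07],[0.13,0.25,0.08],[0.13,0.25,0.07]], "turn": [0,0,0,0,0], "gripper": -1}}

```text
t: 30.4
position: [0.6246, 0.0668, 0.0891]
tcp_rot: [0.698, 0.716, -0.001, -0.001]
ft_force: [0.3, -0.0, -0.5]
grip_width: 0.255
grip_force: 0.0
```

Emit:
{"api": "apply_moves", "payload": {"translation": [[0,0,0],[0,0,0.2],[0,0,0.3],[0,0,0.3],[0,0,0]], "turn": [0,0,0,0,0]}}

```text
t: 31.02
position: [0.6236, 0.0665, 0.0405]
tcp_rot: [0.698, 0.716, -0.001, -0.001]
ft_force: [0.1, -0.1, 0.1]
grip_width: 0.004
grip_force: 0.0
```

Emit:
{"api": "apply_moves", "payload": {"translation": [[0,0,0],[0,0,0],[0,0,0],[0,0,0],[0,0,0]], "turn": [0,0,0,0,0]}}

```text
t: 31.65
position: [0.6248, 0.0665, 0.0426]
tcp_rot: [0.698, 0.716, 0.0, 0.0]
ft_force: [0.2, -0.1, 0.7]
grip_width: 0.002
grip_force: 0.0
```

From 0.0426 to about 0.024: 0.31 units.

Emit:
{"api": "apply_moves", "payload": {"translation": [[0,0,0.15],[0,0,0.08],[0,0,0.06],[0,0,0.02],[0,0,0]], "turn": [0,0,0,0,0]}}

```text
t: 32.28
position: [0.6245, 0.0665, 0.0244]
tcp_rot: [0.698, 0.717, -0.0, -0.0]
ft_force: [-4.1, 0.4, 6.9]
grip_width: 0.005
grip_force: 3.7
```

Emit:
{"api": "apply_moves", "payload": {"translation": [[0,0,0],[0,0,0],[0,0,0],[0,0,0],[0,0,0]], "turn": [0,0,0,0,0]}}

```text
t: 32.9
position: [0.6245, 0.0665, 0.0244]
tcp_rot: [0.698, 0.717, -0.0, -0.0]
ft_force: [-3.4, 0.6, 7.4]
grip_width: 0.005
grip_force: 3.6
```

Emit:
{"api": "apply_moves", "payload": {"translation": [[0,0,0.01],[0,0,0],[0,0,0],[0,0,0],[0,0,0]], "turn": [0,0,0,0,0]}}

```text
t: 33.52
position: [0.6245, 0.0665, 0.0243]
tcp_rot: [0.698, 0.717, -0.0, -0.0]
ft_force: [-6.2, 0.3, 12.0]
grip_width: 0.007
grip_force: 5.8
```

Emit:
{"api": "apply_moves", "payload": {"translation": [[0,0,-0.2],[0,0,-0.4],[0,0,-0.6],[0,0,-0.7],[0,0,-0.7]], "turn": [0,0,0,0,0]}}

```text
t: 34.15
position: [0.6246, 0.0665, 0.1808]
tcp_rot: [0.698, 0.716, 0.0, 0.0]
ft_force: [0.3, 0.5, -0.2]
grip_width: 0.003
grip_force: 0.0
```

```bash
python3 - <<'E'
from m import *
s=bot.get_state(); print(s["position"])
c,p,d=snap("top","pics/t9.png"); P=cloud(c,d)
o=near(P,.551,.025,.065)&(P[...,2]>.02); print(rect(P,o,.022,.035))
hsv=cv2.cvtColor(p,cv2.COLOR_RGB2HSV)
o=((hsv[...,0]<8)|(hsv[...,0]>172))&(hsv[...,1]>180)&near(P,.624,.066,.03); print(o.sum(),np.nanmedian(P[o],0) if o.any() else 0)
# first the barrel? home jar: jar at (.409,.354)
plan([(.50,.2,.18,92,5),(.4055,.275,.14,92,5),(.4055,.275,.05,92,5)])
E
```

```text
[0.62458445 0.06649489 0.18079183]
(array([0.5494, 0.008 ]), array([55. , 70.6]), 0.8)
0 0
T [[0.46, -0.41, 0.02], [0.46, -0.41, 0.02], [0.46, -0.41, 0.03], [0.45, -0.41, 0.02], [0.46, -0.4, 0.03]] 
  U [np.float64(-0.01), np.float64(-0.01), np.float64(-0.01), np.float64(-0.01), np.float64(-0.02)] max 0.46 0.62
T [[0.26, -0.31, 0.13], [0.26, -0.31, 0.13], [0.26, -0.3, 0.13], [0.26, -0.31, 0.14], [0.26, -0.3, 0.13]] 
  U [np.float64(0.0), np.float64(0.0), np.float64(0.0), np.float64(0.0), np.float64(0.0)] max 0.31 0.43
T [[0.0, -0.0, 0.3], [0.0, -0.0, 0.3], [0.0, -0.0, 0.3], [0.0, -0.0, 0.3], [0.0, -0.0, 0.3]] 
  U [np.float64(0.0), np.float64(0.0), np.float64(0.0), np.float64(0.0), np.float64(0.0)] max 0.3 0.3
```

Emit:
{"api": "apply_moves", "payload": {"translation": [[0.46,-0.41,0.02],[0.46,-0.41,0.02],[0.46,-0.41,0.03],[0.45,-0.41,0.02],[0.46,-0.4,0.03]], "turn": [0,0,0,0,0], "gripper": 1}}

```text
t: 34.83
position: [0.4978, 0.2014, 0.1721]
tcp_rot: [0.698, 0.716, 0.0, 0.0]
ft_force: [0.7, -0.6, 0.1]
grip_width: 0.552
grip_force: 0.0
```

Emit:
{"api": "apply_moves", "payload": {"translation": [[0.26,-0.31,0.13],[0.26,-0.31,0.13],[0.26,-0.3,0.13],[0.26,-0.31,0.14],[0.26,-0.3,0.13]], "turn": [0,0,0,0,0]}}

```text
t: 35.45
position: [0.4042, 0.2766, 0.1323]
tcp_rot: [0.698, 0.716, 0.0, 0.0]
ft_force: [-0.5, -0.3, -0.5]
grip_width: 1.004
grip_force: 0.0
```

```bash
python3 - <<'E'
from m import *
for _ in range(3): optics.snapshot("wrist")
c,p,d=snap("wrist"); P=cloud(c,d); s=bot.get_state();print(yaw(s),s["position"],s["grip_width"])
print(circ(P,near(P,.405,.275,.028),.06,.085))
plan([(.4055,.275,.0445,92,5)])
E
```

```text
91.56305239571613 [0.40522645 0.27607298 0.13278438] 0.9954813689695697
(array([0.4052, 0.2734]), 0.018, 2559, array([0.4052, 0.2761]))
T [[-0.0, 0.0, 0.29], [-0.0, 0.0, 0.3], [-0.01, 0.0, 0.29], [-0.0, 0.0, 0.3], [-0.01, 0.0, 0.29]] 
  U [np.float64(-0.01), np.float64(-0.01), np.float64(-0.01), np.float64(-0.01), np.float64(-0.01)] max 0.3 0.3
```

Emit:
{"api": "apply_moves", "payload": {"translation": [[0,0,0.3],[0,0,0.3],[-0.01,0,0.3],[0,0,0.3],[0,0,0.25]], "turn": [0,0,0,0,0]}}

```text
t: 36.28
position: [0.4058, 0.2751, 0.0451]
tcp_rot: [0.698, 0.716, 0.0, 0.0]
ft_force: [0.1, 0.8, -0.2]
grip_width: 1.002
grip_force: 0.0
```

Emit:
{"api": "apply_moves", "payload": {"translation": [[0,0,0],[0,0,0],[0,0,0],[0,0,0],[0,0,0]], "turn": [0,0,0,0,0], "gripper": -1, "squeeze": 15}}

```text
t: 36.9
position: [0.4049, 0.2756, 0.0457]
tcp_rot: [0.698, 0.717, 0.0, 0.0]
ft_force: [0.2, -0.1, -0.4]
grip_width: 0.459
grip_force: 0.0
```

Emit:
{"api": "apply_moves", "payload": {"translation": [[0,0,0],[0,0,0],[0,0,0],[0,0,0],[0,0,0]], "turn": [0,0,0,0,0]}}

```text
t: 37.52
position: [0.405, 0.2756, 0.0456]
tcp_rot: [0.698, 0.716, 0.0, 0.0]
ft_force: [1.1, -0.1, 2.4]
grip_width: 0.402
grip_force: 15.0
```

Emit:
{"api": "apply_moves", "payload": {"translation": [[0,0,-0.3],[0,0,-0.42],[0,0,-0.45],[0,0,-0.45],[0,0,-0.45]], "turn": [0,0,0,0,0]}}

```text
t: 38.15
position: [0.4043, 0.2754, 0.1701]
tcp_rot: [0.698, 0.716, -0.001, -0.0]
ft_force: [-0.2, 0.3, -2.4]
grip_width: 0.401
grip_force: 15.0
```

```bash
python3 - <<'E'
from m import *
s=bot.get_state();print(yaw(s),s["position"],s["grip_width"])
plan([(.42,.03,.19,94,5),(.435,-.17,.19,98.2,5),(.4408,-.297,.12,98.2,5),(.4408,-.297,.06,98.2,5)])
E
```

```text
91.52790516681817 [0.40434167 0.27536239 0.17014517] 0.40127837818340506
T [[-0.82, 0.03, -0.07], [-0.82, 0.02, -0.07], [-0.82, 0.02, -0.06], [-0.82, 0.01, -0.07], [-0.82, 0.0, -0.06]] 
  U [np.float64(-0.06), np.float64(-0.06), np.float64(-0.06), np.float64(-0.06), np.float64(-0.07)] max 0.82 0.82
T [[-0.67, 0.0, -0.0], [-0.67, -0.0, -0.0], [-0.67, -0.02, -0.0], [-0.66, -0.02, -0.0], [-0.67, -0.04, -0.0]] 
  U [np.float64(-0.1), np.float64(-0.11), np.float64(-0.1), np.float64(-0.11), np.float64(-0.1)] max 0.67 0.67
T [[-0.42, -0.04, 0.23], [-0.42, -0.04, 0.23], [-0.42, -0.04, 0.24], [-0.42, -0.04, 0.23], [-0.43, -0.04, 0.24]] 
  U [np.float64(-0.0), np.float64(-0.0), np.float64(-0.0), np.float64(-0.0), np.float64(-0.0)] max 0.43 0.49
T [[0.0, -0.0, 0.2], [0.0, -0.0, 0.2], [0.0, -0.0, 0.2], [0.0, -0.0, 0.2], [0.0, -0.0, 0.2]] 
  U [np.float64(-0.0), np.float64(-0.0), np.float64(-0.0), np.float64(-0.0), np.float64(-0.0)] max 0.2 0.2
```

Emit:
{"api": "apply_moves", "payload": {"translation": [[-0.82,0.03,-0.07],[-0.82,0.02,-0.07],[-0.82,0.02,-0.06],[-0.82,0.01,-0.07],[-0.82,0,-0.06]], "turn": [-0.06,-0.06,-0.06,-0.06,-0.07]}}

```text
t: 38.78
position: [0.4198, 0.0285, 0.1894]
tcp_rot: [0.682, 0.732, -0.0, -0.0]
ft_force: [1.0, -0.5, -2.2]
grip_width: 0.399
grip_force: 15.0
```

Emit:
{"api": "apply_moves", "payload": {"translation": [[-0.67,0,0],[-0.67,0,0],[-0.67,-0.02,0],[-0.66,-0.02,0],[-0.67,-0.04,0]], "turn": [-0.1,-0.11,-0.1,-0.11,-0.1]}}

```text
t: 39.4
position: [0.435, -0.171, 0.1891]
tcp_rot: [0.655, 0.756, 0.0, -0.001]
ft_force: [-0.0, 0.7, -1.9]
grip_width: 0.403
grip_force: 15.0
```

Emit:
{"api": "apply_moves", "payload": {"translation": [[-0.42,-0.04,0.23],[-0.42,-0.04,0.23],[-0.42,-0.04,0.24],[-0.42,-0.04,0.23],[-0.43,-0.04,0.24]], "turn": [0,0,0,0,0]}}

```text
t: 40.02
position: [0.4411, -0.2975, 0.1183]
tcp_rot: [0.655, 0.756, 0.0, -0.001]
ft_force: [0.7, -0.0, -1.9]
grip_width: 0.402
grip_force: 15.0
```

Emit:
{"api": "apply_moves", "payload": {"translation": [[0,0,0.3],[0,0,0.3],[0,0,0.25],[0,0,0.15],[0,0,0.1]], "turn": [0,0,0,0,0]}}

```text
t: 40.65
position: [0.4415, -0.297, 0.053]
tcp_rot: [0.655, 0.756, 0.0, -0.0]
ft_force: [0.7, 0.1, -0.5]
grip_width: 0.398
grip_force: 15.0
```

Emit:
{"api": "apply_moves", "payload": {"translation": [[0,0,0],[0,0,0],[0,0,0],[0,0,0],[0,0,0]], "turn": [0,0,0,0,0]}}

```text
t: 41.28
position: [0.4415, -0.297, 0.0534]
tcp_rot: [0.655, 0.756, -0.0, 0.0]
ft_force: [0.3, 0.8, -1.3]
grip_width: 0.401
grip_force: 15.0
```

Lower 5.4 mm to 0.048, then release.

Emit:
{"api": "apply_moves", "payload": {"translation": [[0,0,0.03],[0,0,0.03],[0,0,0.02],[0,0,0.01],[0,0,0]], "turn": [0,0,0,0,0]}}

```text
t: 41.9
position: [0.4415, -0.297, 0.0479]
tcp_rot: [0.655, 0.756, 0.0, -0.0]
ft_force: [0.6, -0.2, -1.4]
grip_width: 0.401
grip_force: 15.0
```

Emit:
{"api": "apply_moves", "payload": {"translation": [[0,0,0],[0,0,0],[0,0,0],[0,0,0],[0,0,0]], "turn": [0,0,0,0,0], "gripper": 1}}

```text
t: 42.52
position: [0.4415, -0.297, 0.048]
tcp_rot: [0.655, 0.756, -0.0, 0.0]
ft_force: [-0.1, -0.4, 0.7]
grip_width: 0.943
grip_force: 0.0
```

Emit:
{"api": "apply_moves", "payload": {"translation": [[0,0,-0.3],[0,0,-0.4],[0,0,-0.5],[0,0,-0.6],[0,0,-0.6]], "turn": [0,0,0,0,0]}}

```text
t: 43.15
position: [0.4414, -0.2969, 0.1931]
tcp_rot: [0.655, 0.756, -0.0, -0.0]
ft_force: [0.6, -0.2, -0.3]
grip_width: 1.001
grip_force: 0.0
```

```bash
python3 - <<'E'
from m import *
for _ in range(2): optics.snapshot("wrist")
c,p,d=snap("wrist"); P=cloud(c,d); s=bot.get_state();print(yaw(s),s["position"],s["grip_width"])
print(circ(P,near(P,.441,-.297,.028),.066,.085))
plan([(.43,-.1,.19,96,5),(.42,.14,.19,92,5),(.409,.354,.14,92,5),(.409,.354,.0445,92,5)])
E
```

```text
98.17412101093964 [ 0.44189238 -0.29737995  0.19323232] 0.9957320750694636
(array([ 0.4419, -0.2991]), 0.0181, 1589, array([ 0.4417, -0.2974]))
T [[0.66, 0.05, 0.01], [0.66, 0.05, 0.01], [0.66, 0.05, 0.01], [0.65, 0.04, 0.01], [0.66, 0.03, 0.01]] 
  U [np.float64(0.05), np.float64(0.06), np.float64(0.05), np.float64(0.06), np.float64(0.05)] max 0.66 0.66
T [[0.8, 0.05, 0.0], [0.8, 0.04, 0.0], [0.8, 0.03, 0.0], [0.8, 0.02, 0.0], [0.8, 0.0, 0.0]] 
  U [np.float64(0.1), np.float64(0.1), np.float64(0.1), np.float64(0.1), np.float64(0.1)] max 0.8 0.8
T [[0.71, -0.01, 0.17], [0.71, -0.01, 0.17], [0.72, -0.01, 0.17], [0.71, -0.01, 0.16], [0.72, -0.01, 0.17]] 
  U [np.float64(0.0), np.float64(0.0), np.float64(0.0), np.float64(0.0), np.float64(0.0)] max 0.72 0.74
T [[-0.0, -0.0, 0.32], [-0.0, -0.0, 0.32], [-0.0, -0.0, 0.32], [-0.0, -0.0, 0.31], [-0.0, -0.0, 0.32]] 
  U [np.float64(0.0), np.float64(0.0), np.float64(0.0), np.float64(0.0), np.float64(0.0)] max 0.32 0.32
```

Barrel back within 2 mm. Now the jar.

Emit:
{"api": "apply_moves", "payload": {"translation": [[0.66,0.05,0.01],[0.66,0.05,0.01],[0.66,0.05,0.01],[0.65,0.04,0.01],[0.66,0.03,0.01]], "turn": [0.05,0.06,0.05,0.06,0.05]}}

```text
t: 43.92
position: [0.4287, -0.0981, 0.1877]
tcp_rot: [0.669, 0.743, -0.0, -0.001]
ft_force: [0.3, 0.7, -0.5]
grip_width: 0.997
grip_force: 0.0
```

Emit:
{"api": "apply_moves", "payload": {"translation": [[0.8,0.05,0],[0.8,0.04,0],[0.8,0.03,0],[0.8,0.02,0],[0.8,0,0]], "turn": [0.1,0.1,0.1,0.1,0.1]}}

```text
t: 44.55
position: [0.4186, 0.142, 0.1878]
tcp_rot: [0.695, 0.719, -0.001, -0.001]
ft_force: [1.2, -0.5, -0.1]
grip_width: 1.002
grip_force: 0.0
```

Emit:
{"api": "apply_moves", "payload": {"translation": [[0.71,-0.01,0.17],[0.71,-0.01,0.17],[0.72,-0.01,0.17],[0.71,-0.01,0.16],[0.72,-0.01,0.17]], "turn": [0,0,0,0,0]}}

```text
t: 45.18
position: [0.4081, 0.3555, 0.1368]
tcp_rot: [0.695, 0.719, -0.001, -0.0]
ft_force: [0.8, -0.2, -0.3]
grip_width: 1.003
grip_force: 0.0
```

```bash
python3 - <<'E'
from m import *
for _ in range(3): optics.snapshot("wrist")
c,p,d=snap("wrist"); P=cloud(c,d); s=bot.get_state();print(yaw(s),s["position"],s["grip_width"])
print(circ(P,near(P,.409,.354,.035),.066,.085))
plan([(.409,.3535,.0445,92,5)])
E
```

```text
92.07628805840162 [0.40818022 0.35423527 0.1371688 ] 0.9976675901635674
(array([0.4089, 0.3538]), 0.0235, 4413, array([0.409 , 0.3554]))
T [[-0.0, 0.0, 0.31], [-0.0, 0.0, 0.31], [-0.0, 0.0, 0.31], [-0.01, 0.01, 0.31], [-0.0, 0.0, 0.3]] 
  U [np.float64(0.0), np.float64(0.0), np.float64(0.0), np.float64(0.0), np.float64(0.01)] max 0.31 0.31
```

Emit:
{"api": "apply_moves", "payload": {"translation": [[0,0,0.31],[0,0,0.31],[0,0,0.31],[0,0,0.31],[0,0,0.3]], "turn": [0,0,0,0,0]}}

```text
t: 46.0
position: [0.4091, 0.3531, 0.0455]
tcp_rot: [0.695, 0.719, -0.0, 0.0]
ft_force: [-0.5, -0.3, -0.6]
grip_width: 1.0
grip_force: 0.0
```

Emit:
{"api": "apply_moves", "payload": {"translation": [[0,0,0],[0,0,0],[0,0,0],[0,0,0],[0,0,0]], "turn": [0,0,0,0,0], "gripper": -1, "squeeze": 15}}

```text
t: 46.62
position: [0.409, 0.3545, 0.0466]
tcp_rot: [0.695, 0.719, 0.0, 0.0]
ft_force: [0.5, -1.5, 2.9]
grip_width: 0.558
grip_force: 15.0
```

Emit:
{"api": "apply_moves", "payload": {"translation": [[0,0,0],[0,0,0],[0,0,0],[0,0,0],[0,0,0]], "turn": [0,0,0,0,0]}}

```text
t: 47.25
position: [0.4091, 0.3545, 0.0466]
tcp_rot: [0.695, 0.719, 0.0, 0.0]
ft_force: [-1.3, -0.9, 6.6]
grip_width: 0.561
grip_force: 15.0
```

Emit:
{"api": "apply_moves", "payload": {"translation": [[0,0,-0.3],[0,0,-0.42],[0,0,-0.45],[0,0,-0.45],[0,0,-0.45]], "turn": [0,0,0,0,0]}}

```text
t: 47.88
position: [0.4086, 0.3543, 0.1708]
tcp_rot: [0.695, 0.719, -0.0, -0.0]
ft_force: [0.4, -0.2, -2.5]
grip_width: 0.558
grip_force: 15.0
```

```bash
python3 - <<'E'
from m import *
s=bot.get_state();print(yaw(s),s["position"],s["grip_width"])
plan([(.42,.1,.19,94,5),(.435,-.15,.2,98.2,5),(.4465,-.351,.17,98.2,5)])
E
```

```text
92.01339105785256 [0.40859927 0.35432912 0.17078118] 0.558194651021599
T [[-0.85, 0.01, -0.06], [-0.85, 0.0, -0.07], [-0.85, -0.0, -0.06], [-0.85, -0.01, -0.07], [-0.84, -0.02, -0.06]] 
  U [np.float64(-0.05), np.float64(-0.05), np.float64(-0.05), np.float64(-0.05), np.float64(-0.05)] max 0.85 0.85
T [[-0.84, -0.01, -0.03], [-0.83, -0.02, -0.03], [-0.83, -0.03, -0.04], [-0.84, -0.04, -0.03], [-0.83, -0.06, -0.04]] 
  U [np.float64(-0.1), np.float64(-0.11), np.float64(-0.1), np.float64(-0.11), np.float64(-0.1)] max 0.84 0.84
T [[-0.67, -0.06, 0.1], [-0.67, -0.06, 0.1], [-0.67, -0.06, 0.1], [-0.67, -0.05, 0.1], [-0.67, -0.06, 0.1]] 
  U [np.float64(-0.0), np.float64(-0.0), np.float64(-0.0), np.float64(-0.0), np.float64(-0.0)] max 0.67 0.68
```

Emit:
{"api": "apply_moves", "payload": {"translation": [[-0.85,0.01,-0.06],[-0.85,0,-0.07],[-0.85,0,-0.06],[-0.85,-0.01,-0.07],[-0.84,-0.02,-0.06]], "turn": [-0.05,-0.05,-0.05,-0.05,-0.05]}}

```text
t: 48.5
position: [0.4198, 0.0987, 0.1895]
tcp_rot: [0.682, 0.732, -0.0, -0.0]
ft_force: [0.2, -0.5, -1.5]
grip_width: 0.558
grip_force: 15.0
```

Emit:
{"api": "apply_moves", "payload": {"translation": [[-0.84,-0.01,-0.03],[-0.83,-0.02,-0.03],[-0.83,-0.03,-0.04],[-0.84,-0.04,-0.03],[-0.83,-0.06,-0.04]], "turn": [-0.1,-0.11,-0.1,-0.11,-0.1]}}

```text
t: 49.12
position: [0.435, -0.1513, 0.1995]
tcp_rot: [0.655, 0.756, 0.0, -0.0]
ft_force: [1.1, 0.4, -1.2]
grip_width: 0.559
grip_force: 15.0
```

Emit:
{"api": "apply_moves", "payload": {"translation": [[-0.67,-0.06,0.1],[-0.67,-0.06,0.1],[-0.67,-0.06,0.1],[-0.67,-0.05,0.1],[-0.67,-0.06,0.1]], "turn": [0,0,0,0,0]}}

```text
t: 49.75
position: [0.4465, -0.3523, 0.169]
tcp_rot: [0.655, 0.756, 0.0, -0.0]
ft_force: [0.2, 0.9, -1.3]
grip_width: 0.561
grip_force: 15.0
```

Emit:
{"api": "apply_moves", "payload": {"translation": [[0,0,0],[0,0,0.3],[0,0,0.3],[0,0,0.3],[0,0,0.3]], "turn": [0,0,0,0,0]}}

```text
t: 50.38
position: [0.4467, -0.3502, 0.0971]
tcp_rot: [0.655, 0.756, 0.0, -0.0]
ft_force: [-0.5, 0.5, -0.7]
grip_width: 0.558
grip_force: 15.0
```

```bash
python3 - <<'E'
from m import *
for _ in range(4): optics.snapshot("wrist")
s=bot.get_state();print(yaw(s),s["position"],s["grip_width"])
plan([(.4465,-.3512,.052,98.2,5)])
E
```

```text
98.19432184909242 [ 0.44680943 -0.35067742  0.09806908] 0.5583282405516495
T [[-0.0, -0.0, 0.15], [-0.0, -0.0, 0.15], [-0.0, -0.0, 0.16], [-0.0, -0.0, 0.15], [-0.01, -0.01, 0.16]] 
  U [np.float64(-0.0), np.float64(-0.0), np.float64(-0.0), np.float64(-0.0), np.float64(-0.0)] max 0.16 0.16
```

Emit:
{"api": "apply_moves", "payload": {"translation": [[0,0,0.2],[0,0,0.2],[0,0,0.2],[0,0,0.15],[0,0,0.02]], "turn": [0,0,0,0,0]}}

```text
t: 51.2
position: [0.4464, -0.351, 0.0508]
tcp_rot: [0.655, 0.756, 0.0, -0.001]
ft_force: [0.5, 0.1, -2.0]
grip_width: 0.56
grip_force: 15.0
```

Emit:
{"api": "apply_moves", "payload": {"translation": [[0,0,0],[0,0,0],[0,0,0],[0,0,0],[0,0,0]], "turn": [0,0,0,0,0]}}

```text
t: 51.82
position: [0.4467, -0.3512, 0.0516]
tcp_rot: [0.655, 0.756, -0.0, 0.0]
ft_force: [0.5, -1.2, -2.0]
grip_width: 0.557
grip_force: 15.0
```

Emit:
{"api": "apply_moves", "payload": {"translation": [[0,0,0.02],[0,0,0.02],[0,0,0.01],[0,0,0],[0,0,0]], "turn": [0,0,0,0,0]}}

```text
t: 52.45
position: [0.4466, -0.3512, 0.0486]
tcp_rot: [0.655, 0.756, -0.0, 0.0]
ft_force: [-0.7, -0.0, 0.1]
grip_width: 0.562
grip_force: 15.0
```

Emit:
{"api": "apply_moves", "payload": {"translation": [[0,0,0],[0,0,0],[0,0,0],[0,0,0],[0,0,0]], "turn": [0,0,0,0,0], "gripper": 1}}

```text
t: 53.08
position: [0.4467, -0.3512, 0.0485]
tcp_rot: [0.655, 0.756, 0.0, 0.0]
ft_force: [-1.1, -0.2, -0.0]
grip_width: 1.0
grip_force: 0.0
```

Emit:
{"api": "apply_moves", "payload": {"translation": [[0,0,-0.3],[0,0,-0.4],[0,0,-0.6],[0,0,-0.8],[0,0,-0.8]], "turn": [0,0,0,0,0]}}

```text
t: 53.7
position: [0.4465, -0.351, 0.2255]
tcp_rot: [0.655, 0.756, -0.0, 0.001]
ft_force: [-0.1, -0.6, 0.8]
grip_width: 0.998
grip_force: 0.0
```

```bash
python3 - <<'E'
from m import *
for _ in range(3): optics.snapshot("wrist")
c,p,d=snap("wrist","pics/w12.png"); P=cloud(c,d); s=bot.get_state();print(yaw(s),s["position"],s["grip_width"])
print(circ(P,near(P,.441,-.297,.028),.066,.085),circ(P,near(P,.446,-.3515,.03),.066,.085))
c,p,d=snap("top","pics/t12.png"); P=cloud(c,d)
print(rect(P,near(P,.551,.025,.065),.022,.035)); print(circ(P,near(P,.6245,.0665,.018),.026,.036),np.nanmedian(P[near(P,.6245,.0665,.01)],0))
for r in optics.cut_out("top","stylus")[:1]: print(r["p"],rect(P,r["region"],.008,.02))
for r in optics.cut_out("top","cap")[:2]: print(r["p"],np.nanmedian(P[r["region"]],0))
cv2.imwrite("pics/v.png",cv2.resize(cv2.cvtColor(p,cv2.COLOR_RGB2BGR)[140:300,110:450],None,fx=2.35,fy=2.35))
E
```

```text
98.17223776536318 [ 0.44668724 -0.35114553  0.22372834] 0.9996880720832159
(array([ 0.4421, -0.2992]), 0.018, 1500, array([ 0.442 , -0.2986])) (array([ 0.447 , -0.3514]), 0.0239, 2391, array([ 0.4466, -0.3506]))
(array([0.5492, 0.0246]), array([ 54.5, 104. ]), 1.5)
(array([0.624 , 0.0664]), 0.0138, 69, array([0.6238, 0.066 ])) [0.62538207 0.0661596  0.02898636]
0.43 [0.4837065  0.25731677 0.01615045]
```

View pics/v.png

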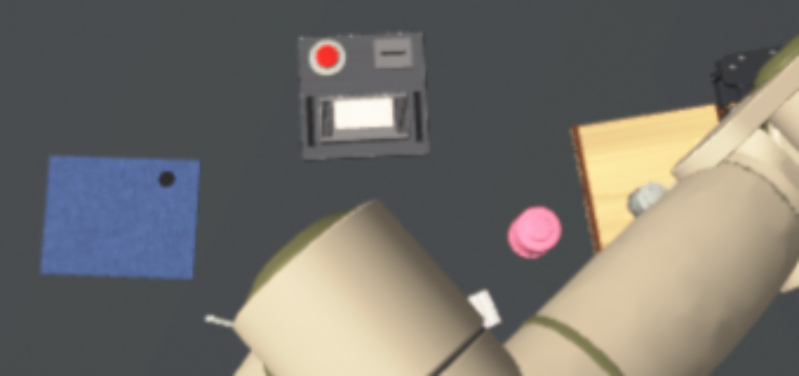

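The picture shows the cartridge on the pad between the stops (363,115), the button up (327,57), the cap untouched (167,178) and the barrel back in the tray (648,197). The wrist depth puts jar and barrel within about 2 mm of their start spots.

```bash
python3 -c "
from workcell import bot; print(bot.hand_in())"
```

```text
the job is handed in; nothing more can be done
None
```

I handed the job in, and no verdict came back: the cartridge lies square on the pad, the button was pressed to its stop (12 N) and is up again, and the jar and barrel are back within about 2 mm of their start spots; the cap is unmoved, but the arm hid the stylus in the last picture, so I did not recheck it.

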